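# Rehouse a stack of photographic boxes

## Robot

A 7-joint arm with a two-finger parallel gripper is mounted at the origin on the work surface. World frame = base frame: x ahead of the robot, y to its left, z up, the work surface at z = 0. Lengths are in m, angles in rad, forces in N, time in s.
With the tool pointing down it reaches from about 0.425 to 0.925 m from the base axis. Payload 6.8 kg.
Tool frame: the origin (TCP) lies on the centre line of the jaws, within the pads' length; the fingertips stand 17 mm ahead of it and the grasp point (between the pads) lies 2 mm behind it; z points along the fingers, x is the direction in which the jaws open and shut, and the axes are right-handed (so a half turn about z gives the same grasp; the last joint's range is limited). The gripper opens to 85 mm and grips with 20 to 120 N. Pads are 22 mm wide; open, the fingers measure 114 mm over their backs; the gripper's body (76 mm by 85 mm) begins 54 mm behind the grasp point. The pads swing forward as they close: fully open they stand 13 mm farther back than shut.
Start: joints at [1.218, 0.477, 0.022, 1.555, -0.011, 1.109, -0.083], TCP at [0.164, -0.655, 0.216] pointing down, gripper open.
Joint ranges: [-2.96, 2.96], [-0.34, 2.1], [-1.41, 1.46], [0.24, 2.44], [-1.37, 4.51], [0.17, 1.92], [-2.96, 2.96]. Speed limits (rad/s): [2.39, 2.39, 3.14, 3.14, 3.14, 3.14, 3.14].

## Interface

Orientations are given as a unit quaternion [w, x, y, z].
In Python, from station import status, read_camera, camera_model, bot gives the robot as it stands.
- The arm moves only by the tool arm_command, never from a script. Its argument "series" is a list of rows, each a list of 3 entries, a list of its own where there are three numbers: the finger opening in mm, from 0 to 85.4, then the shift along the tool's x, y, z in mm, then the turn about the tool's z in rad. In form: [[gripper, [dx, dy, dz], roll], ...]. A call has 1 to 8 rows; each row is the pose to reach, as a shift and turn from the pose commanded when the call began, along the tool's axes at that moment; what a row does not reach only later rows make up. A row lasts 1/8 s, in which the tool goes at most 62.5 mm and 10.7 degrees, less where a joint would pass 70% of its speed; a pose out of reach is approached as far as the arm can. A call with a gripper value outside its range is refused whole. The fingers move at their own pace and stop on an object; "squeeze" is the grip in N (left out, the last holds). Time passes only in rows, so rows that repeat a pose let the fingers close. It gives the time, the measured TCP pose, the force and the opening at its end, in the units of the state.
- status.get_obs(): the state, without advancing time (a new reading comes with each control period).
- read_camera(name): name is "scene" or "side" or "wrist"; returns the picture (480x640x3 uint8, blue, green, red); there is no depth.
- camera_model(name): a dict with "fov_y" (degrees; the focal length in pixels is half the picture's height over the tangent of half this angle, whatever the lens; pixels are square), "cx", "cy" (the principal point, pixels), "R" (3x3) and "t" (3): a world point X has camera coordinates R X + t. Camera axes: x right, y down, z forward; pixel columns grow to the right and rows downward; lengths in m; the calibration is good to about 2 mm. A picture is of the moment at which its call begins: read the wrist's pose just before it. camera_model takes no time and is no camera call; for the wrist camera it gives the pose at the moment of the call.
- bot.hand_in(): hands the job in, once; it reports no verdict.
The state is a dict: "t": time; "q": joint angles; "joint_vel": joint speeds; "joint_torque": joint torques, N m; "eef_pos": TCP position; "tool_rot": TCP orientation; "contact_force": force on the tool from outside, world axes, zero at the start; "torque": the same for the moment, N m; "gripper_width": opening from 0.0 (shut) to 1.0 (fully open).
Only numpy, scipy, OpenCV 4.12 (cv2) and the standard library are available. Lean on these libraries where they do the work, as an engineer would, in place of code of your own. Each camera call takes 0.05 s, during which the arm holds its last target.

## Task

The boxes from a photographer's estate have come down from the stacks in one pile: a round film tin, a square slide box, a glass-plate box and a long negative box. Take the pile apart and set each one flat, the right way up, in the low open tray that was made for its shape and size. They hold glass and film, so keep them level and set them down without dropping any, and do not move the loupe that stands among the trays.

Things in the scene. Friction and masses are not known exactly. Their poses are not given: they have to be found in the camera images.
- film_tin: Round aluminium tin lying flat, 50 mm across and 22 mm high; top of the pile. Origin: centre of its underside, z up.
- slide_box: Square box with dark grey plastic lid on a white base, 56 x 56 mm and 26 mm high; second from the top, under the tin. Origin: centre of its underside; x and y along its sides, z up.
- plate_box: Box covered in black paper with a blank white label at one end of its lid, 92 mm (x) by 66 mm (y), 30 mm high; third from the top, under the slide box. Origin: centre of its underside, z up.
- negative_box: Long narrow brown board box with steel corners and a blank white label at one end, 136 mm (x) by 54 mm (y), 34 mm high; bottom of the pile, lying on the table. Each thing of the pile is centred on the one below to within about 8 mm and turned on it by up to 0.3 rad. Origin: centre of its underside, z up.
- tin_tray: Tray of cream archival board with a white floor, does not move: floor 3 mm thick, walls 4 mm thick whose tops are 11 mm above the table (8 mm above the tray's floor). Round, 66 mm across inside, 74 mm outside: for the film tin. Origin: centre of its underside, on the table, z up.
- slide_tray: Tray of cream archival board with a white floor, does not move: floor 3 mm thick, walls 4 mm thick whose tops are 11 mm above the table (8 mm above the tray's floor). Square, 72 x 72 mm inside, 80 x 80 mm outside: for the slide box. Origin: centre of its underside, on the table; x and y along its sides.
- plate_tray: Tray of cream archival board with a white floor, does not move: floor 3 mm thick, walls 4 mm thick whose tops are 11 mm above the table (8 mm above the tray's floor). Oblong, 108 mm (x) by 82 mm (y) inside, 116 x 90 mm outside: for the plate box, either way round. Origin: centre of its underside, on the table.
- negative_tray: Tray of cream archival board with a white floor, does not move: floor 3 mm thick, walls 4 mm thick whose tops are 11 mm above the table (8 mm above the tray's floor). Long, 152 mm (x) by 70 mm (y) inside, 160 x 78 mm outside: for the negative box, either way round. Origin: centre of its underside, on the table.
- loupe: Black magnifying loupe with a glass top standing loose on the table, 42 mm across and 42 mm high, to be left where it is. Origin: centre of its underside. Other small things that stand about: a black pencil tray 16 mm high, a white eraser 12 mm, a brass weight 42 mm high, a dark roll of tape (54 mm across, 19 mm high); nothing among the trays but the pile is taller.

How it is judged:
By the outcome, as a careful person would: the job done as asked, in the order asked, and still so for the second after the job is handed in, with the robot touching nothing.
It also fails if it takes over 125 s, if anything falls off the work surface, if the arm or the gripper's body presses on something with over 40 N, if the wrist force passes 120 N, or if a joint passes its speed limit or range.

## Working session

There is one attempt and no reset: what is moved stays moved. The work goes in short steps, Python scripts to look and compute and a tool call to move; the robot and the scene stay as the last step left them, time stands still between calls to the robot, and variables do not carry over. Pictures are saved under pics/ and viewed, and the job is handed in when it is done.

Besides the shell and the picture viewer there is one more tool, called after "Call:" by a JSON object that holds its "api" and its "payload". arm_command: Moves the arm, as the interface text tells. Its arguments: {"type":"object","properties":{"series":{"type":"array"},"squeeze":{"type":"number"}},"required":["series"]}

```bash
ls; mkdir -p pics; python3 - <<'E'
from station import status, read_camera, camera_model, bot
import cv2
o=status.get_obs(); print(o)
for n in ("scene","side","wrist"):
    print(n,camera_model(n)); cv2.imwrite(f"pics/{n}0.png",read_camera(n))
E
```

```text
pics
{'t': 0.0, 'q': array([ 1.21790488,  0.47779882,  0.02234956,  1.55648062, -0.01150109,
        1.10927224, -0.08307403]), 'joint_vel': array([-0.00123244, -0.00067495,  0.00134514,  0.00089247, -0.00113334,
        0.00150469, -0.00108623]), 'joint_torque': array([-1.12081816e-03, -5.96445429e+01,  1.60797179e+00, -2.81195426e+01,
        1.25261623e-02,  9.51884984e-03, -1.75458820e-05]), 'eef_pos': array([ 0.16341408, -0.6542745 ,  0.21521446]), 'tool_rot': array([-5.06623961e-04,  7.88159206e-01, -6.15470737e-01, -7.62368715e-04]), 'contact_force': array([0.24157295, 0.13768145, 0.23274626]), 'torque': array([-0.01355236, -0.00627183, -0.0357674 ]), 'gripper_width': 1.0022378353247383}
scene {'fov_y': 51.679373689778664, 'cx': 321.67127589434295, 'cy': 233.29679652030208, 'R': array([[ 0.43069079,  0.9023279 , -0.01760131],
       [ 0.71557173, -0.35330481, -0.60260502],
       [-0.54996595,  0.24694143, -0.79784546]]), 't': array([-0.22332013, -0.30426575,  1.38898199])}
side {'fov_y': 43.078110036001654, 'cx': 319.1052250999818, 'cy': 235.46179661064653, 'R': array([[-0.95188697, -0.30644431, -0.00175711],
       [-0.22611634,  0.70621663, -0.67091689],
       [ 0.20683956, -0.63823973, -0.74153047]]), 't': array([0.50457202, 0.18888484, 1.31067047])}
wrist {'fov_y': 66.87997355678715, 'cx': 319.33016001711087, 'cy': 242.33291622725744, 'R': array([[ 0.24231963, -0.97019513, -0.00161287],
       [-0.91614119, -0.22936544,  0.32875038],
       [-0.31932196, -0.07818505, -0.94441547]]), 't': array([-0.67465382, -0.0426749 ,  0.38051582])}
```

View pics/scene0.png

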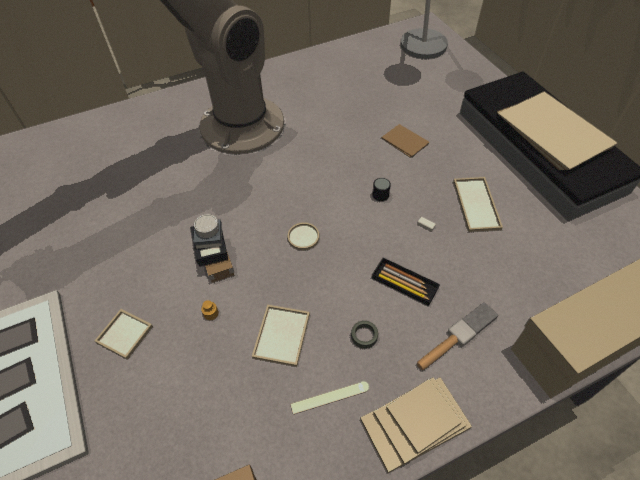

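View pics/side0.png

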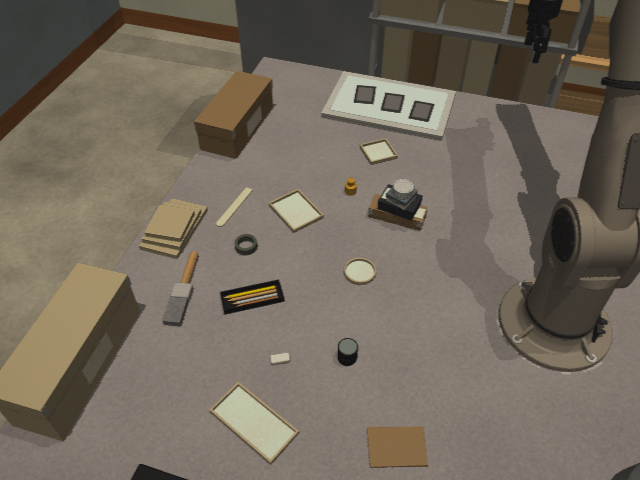

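View pics/wrist0.png

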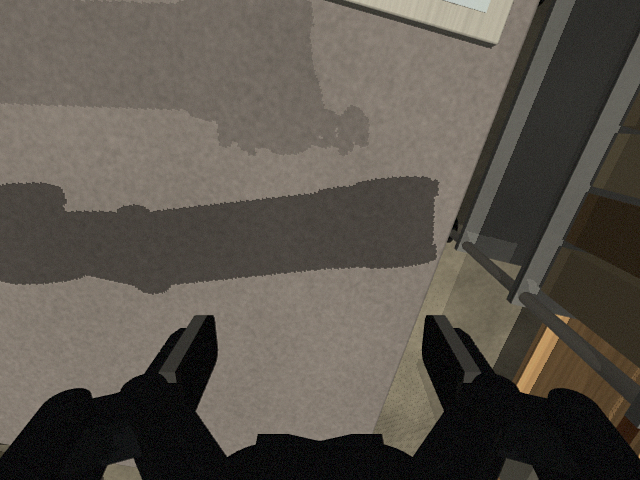

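```bash
cat > h.py <<'E'
import numpy as np, cv2
from station import status, read_camera, camera_model
def f_of(m): return 240/np.tan(np.radians(m['fov_y'])/2)
def ray(m,uv,z):
    uv=np.atleast_2d(np.asarray(uv,float)); f=f_of(m); R=np.array(m['R']);t=np.array(m['t'])
    d=np.c_[(uv[:,0]-m['cx'])/f,(uv[:,1]-m['cy'])/f,np.ones(len(uv))]@R
    c=-R.T@t
    s=(z-c[2])/d[:,2]
    return c+d*s[:,None]
def proj(m,X):
    X=np.atleast_2d(X); p=X@np.array(m['R']).T+np.array(m['t']); f=f_of(m)
    return np.c_[m['cx']+f*p[:,0]/p[:,2],m['cy']+f*p[:,1]/p[:,2]]
def plane_rect(cnt,m,z):
    P=ray(m,cnt.reshape(-1,2),z)[:,:2]
    (c,s,a)=cv2.minAreaRect((P*1000).astype(np.float32))
    if s[0]<s[1]: s=(s[1],s[0]); a+=90
    a=(a+90)%180-90
    return np.round(c,1),np.round(s,1),round(a,1)
E
python3 - <<'E'
from h import *
for n in ("scene","side"):
    im=cv2.imread(f"pics/{n}0.png"); m=camera_model(n)
    hsv=cv2.cvtColor(im,cv2.COLOR_BGR2HSV)
    mask=((hsv[...,2]>180)).astype(np.uint8)*255
    cs,_=cv2.findContours(mask,cv2.RETR_EXTERNAL,cv2.CHAIN_APPROX_NONE)
    print(n)
    for c in cs:
        if cv2.contourArea(c)>150:
            M=cv2.moments(c);print(int(M['m10']/M['m00']),int(M['m01']/M['m00']),cv2.contourArea(c),plane_rect(c,m,.003))
    x={"scene":(150,180),"side":(330,140)}[n]
    cv2.imwrite(f"pics/{n}0pile.png",cv2.resize(im[x[1]:x[1]+120,x[0]:x[0]+120],None,fx=5,fy=5,interpolation=cv2.INTER_CUBIC))
E
```

```text
scene
380 442 698.5 (array([902.4, -68.7]), array([98.8, 24.5]), -0.3)
329 396 690.5 (array([ 795.3, -114.6]), array([148.1,  18.6]), 81.4)
421 416 3732.0 (array([898.8,  17.4]), array([142.4, 104.8]), -89.5)
123 333 964.0 (array([ 496.9, -435.5]), array([69., 67.]), -51.9)
281 335 1826.0 (array([ 640.4, -147.1]), array([105.1,  82.4]), -36.9)
36 394 5959.5 (array([ 504.5, -613.2]), array([343.5, 116.7]), -4.0)
302 236 402.0 (array([433.2,  -7.5]), array([59.5, 58.7]), 14.4)
476 204 1179.0 (array([527.9, 409.6]), array([144.9,  66.1]), -22.0)
557 129 3937.5 (array([399.5, 766.4]), array([256. , 174.4]), 5.8)
side
254 422 2473.5 (array([530.6, 406.5]), array([147.2,  66.6]), -22.0)
359 270 383.0 (array([435., -10.]), array([58.9, 57.6]), -22.3)
295 210 808.0 (array([ 642. , -151.4]), array([99.5, 76.4]), -37.2)
233 206 227.5 (array([ 795.5, -116.8]), array([145.5,  16.9]), 81.5)
377 150 302.5 (array([ 499.8, -438.5]), array([65.2, 60.9]), 38.1)
390 101 3847.0 (array([ 522.9, -677.8]), array([326.1, 191.8]), -0.1)
```

View pics/scene0pile.png

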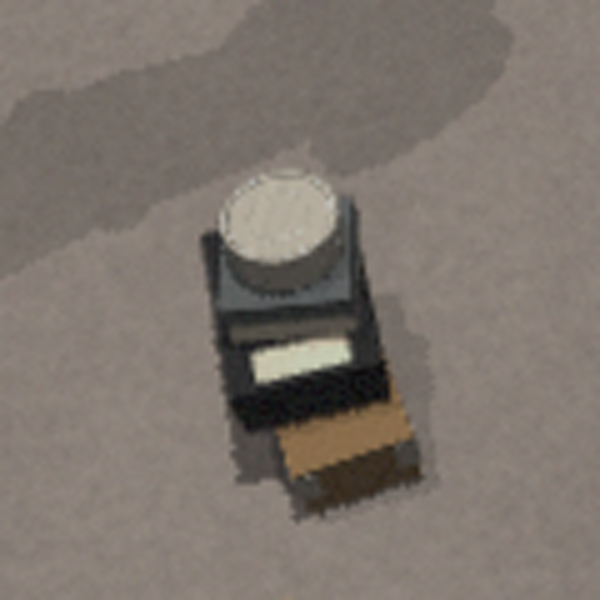

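View pics/side0pile.png

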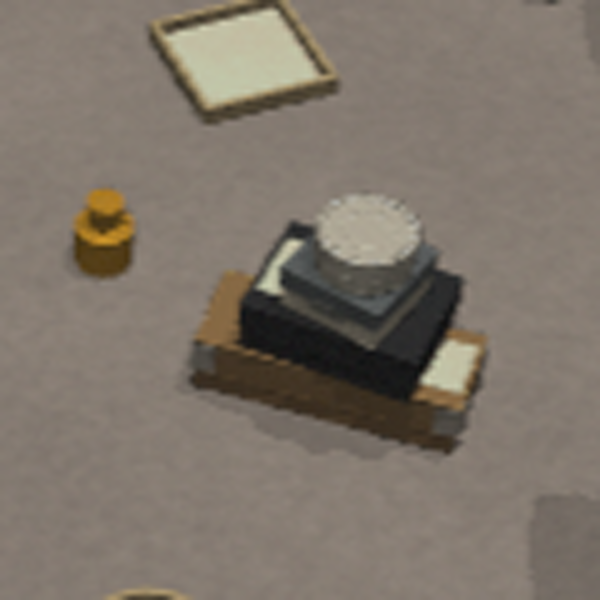

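```bash
python3 - <<'E'
from h import *
print(ray(camera_model("scene"),(206,223.2),.112),ray(camera_model("side"),(403.6,185.6),.112))
m=camera_model("wrist"); c=-m['R'].T@m['t']
from scipy.spatial.transform import Rotation as Ro
o=status.get_obs(); q=o['tool_rot']; T=Ro.from_quat(q[[1,2,3,0]])
print(T.as_matrix().round(3), T.inv().apply(c-o['eef_pos']), (m['R']@T.as_matrix()).round(3))
# brown box end corners: side crop
for n,off,pts in (("side",(330,140),[(193,342),(228,272),(487,335),(458,407),(440,402)]),("scene",(150,180),[(295,475),(412,438)])):
    print(n,ray(camera_model(n),np.array(pts)/5+off,.034).round(4)[:,:2])
E
```

```text
[[ 0.3893683  -0.20392455  0.112     ]] [[ 0.3857919  -0.20449983  0.112     ]]
[[ 0.242 -0.97  -0.   ]
 [-0.97  -0.242  0.001]
 [-0.001  0.    -1.   ]] [ 0.00056681 -0.08471936 -0.15700698] [[ 1.     0.    -0.   ]
 [-0.     0.944 -0.329]
 [ 0.     0.329  0.944]]
side [[ 0.4606 -0.182 ]
 [ 0.4564 -0.2353]
 [ 0.3237 -0.2309]
 [ 0.3276 -0.1783]
 [ 0.3366 -0.1789]]
scene [[ 0.4607 -0.2363]
 [ 0.4649 -0.1854]]
```

```bash
cat >> h.py <<'E'
from scipy.spatial.transform import Rotation as Ro
def tool():
    o=status.get_obs(); q=o['tool_rot']; T=Ro.from_quat(q[[1,2,3,0]]); return o,T
def yaw():
    o,T=tool(); x=T.as_matrix()[:,0]; return np.degrees(np.arctan2(x[1],x[0]))
def go(xyz,yw=None):
    o,T=tool(); d=T.inv().apply(np.array(xyz)-o['eef_pos'])*1000
    r=0 if yw is None else -np.radians((yw-yaw()+180)%360-180)
    print("now",o['eef_pos'].round(4),"yaw",round(yaw(),2),"t",o['t'],"q",o['q'].round(2),"g",round(o['gripper_width'],3))
    print("d mm",d.round(1),"len",np.linalg.norm(d).round(1),"roll",round(r,3))
E
python3 -c "
from h import *
go((.3875,-.204,.25),-90)"
```

```text
now [ 0.1635 -0.6544  0.2154] yaw -75.97 t 0.15 q [ 1.22  0.48  0.02  1.56 -0.01  1.11 -0.08] g 0.996
d mm [-382.7 -326.5  -34. ] len 504.2 roll 0.245
```

Call:
{"api": "arm_command", "payload": {"series": [[85, [-45, -40, -4], 0.03], [85, [-95, -81, -8], 0.06], [85, [-140, -120, -12], 0.09], [85, [-190, -162, -17], 0.12], [85, [-240, -204, -21], 0.15], [85, [-290, -247, -25], 0.18], [85, [-335, -286, -30], 0.21], [85, [-383, -326, -34], 0.245]]}}

```text
t: 1.15
eef_pos: [0.3846, -0.2086, 0.2501]
tool_rot: [0.0, -0.707, 0.708, -0.0]
contact_force: [0.6, -0.8, -0.5]
gripper_width: 0.997
```

Call:
{"api": "arm_command", "payload": {"series": [[85, [0, 0, 0], 0], [85, [0, 0, 0], 0]]}}

```text
t: 1.4
eef_pos: [0.3837, -0.2108, 0.2496]
tool_rot: [0.0, 0.707, -0.707, -0.0]
contact_force: [-0.1, -0.1, -1.1]
gripper_width: 0.991
```

```bash
python3 - <<'E'
from h import *
go((.3875,-.204,.25),-90)
cv2.imwrite("pics/w1.png",read_camera("wrist"))
E
```

```text
now [ 0.3837 -0.2108  0.2496] yaw -89.99 t 1.4 q [ 0.61  0.06 -0.26  2.04  0.02  1.05 -1.23] g 0.991
d mm [-6.8 -3.8 -0.4] len 7.8 roll 0.0
```

View pics/w1.png

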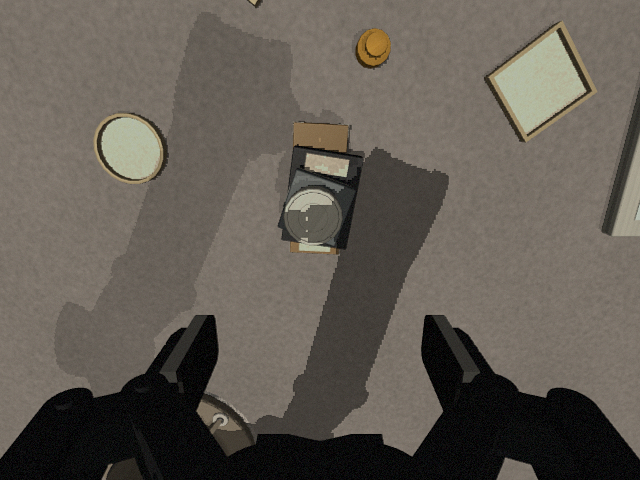

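```bash
python3 - <<'E'
from h import *
im=cv2.imread("pics/w1.png")
cv2.imwrite("pics/w1c.png",cv2.resize(im[110:270,240:400],None,fx=3.75,fy=3.75,interpolation=cv2.INTER_CUBIC))
E
```

```text
(no output)
```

View pics/w1c.png

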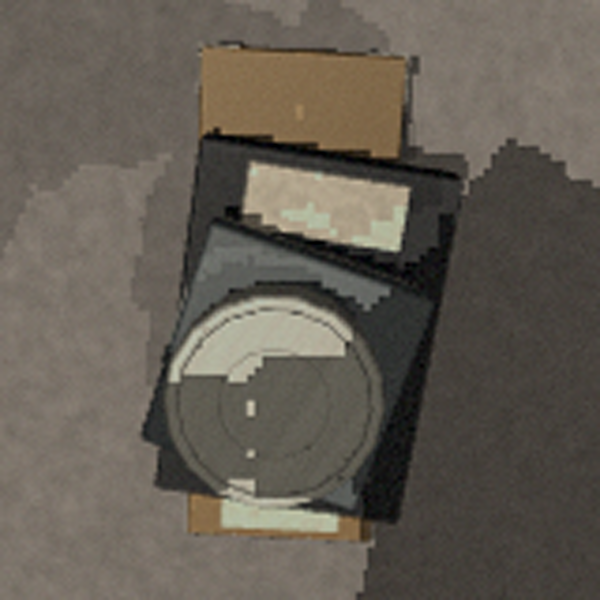

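```bash
python3 - <<'E'
from h import *
m=camera_model("wrist")
def P(pts,z): return ray(m,np.array(pts)/3.75+(240-.0,110),z)[:,:2]*1000
t=P([(274,402),(165,402),(383,402),(274,297),(274,508)],.112); print("tin",t.round(1))
s=P([(210,220),(433,298),(150,440)],.090); print("slide",s.round(1), "ctr",(s[1]+s[2])/2)
for a,b in((0,1),(0,2)): d=s[b]-s[a]; print(np.linalg.norm(d),np.degrees(np.arctan2(d[1],d[0])))
p=P([(203,135),(463,178),(155,488),(397,522)],.064); print("plate",p.round(1),p.mean(0))
for a,b in((0,1),(2,3),(0,2),(1,3)): d=p[b]-p[a]; print(np.linalg.norm(d),np.degrees(np.arctan2(d[1],d[0])))
n=P([(202,48),(407,58),(188,533),(363,541)],.034); print("neg",n.round(1),n.mean(0))
for a,b in((0,1),(2,3),(0,2)): d=n[b]-n[a]; print(np.linalg.norm(d),np.degrees(np.arctan2(d[1],d[0])))
go((.3875,-.204,.25),-90)
E
```

```text
tin [[ 388.  -206.8]
 [ 388.1 -182.4]
 [ 388.  -231.1]
 [ 411.7 -207. ]
 [ 362.9 -206.6]]
slide [[ 425.3 -192. ]
 [ 407.1 -243.8]
 [ 372.5 -176.3]] ctr [ 389.82799181 -210.03010963]
54.867696393878845 -109.3120333799463
55.02759648359582 163.37074585917333
plate [[ 442.2 -189.1]
 [ 431.8 -252.9]
 [ 351.4 -174.2]
 [ 341.6 -238.6]] [ 391.75364205 -213.69171395]
64.56826057081561 -99.23824851854299
65.21106854546001 -98.58844653683704
92.07567649707482 170.6419364148331
91.33700955149004 171.04157184942352
neg [[ 461.8 -187.4]
 [ 459.2 -240.7]
 [ 327.2 -180. ]
 [ 324.6 -231.1]] [ 393.21279263 -209.79277737]
53.35181097884157 -92.75202932243
51.2318555698218 -92.9022688784275
134.82281847444173 176.84507603229142
now [ 0.3834 -0.2114  0.2495] yaw -90.09 t 1.45 q [ 0.61  0.06 -0.26  2.04  0.02  1.05 -1.23] g 0.994
d mm [-7.4 -4.1 -0.5] len 8.5 roll -0.002
```

```bash
python3 - <<'E'
from h import *
go((.388,-.206,.25),-90)
o,T=tool()
for n in("scene","side","wrist"):
    im=read_camera(n);m=camera_model(n)
    p=proj(m,o['eef_pos']+T.apply([[0,0,0],[0,0,.017],[.0425,0,.004],[-.0425,0,.004],[.0425,0,-.030],[-.0425,0,-.030]]))
    print(n,p.round(0).tolist())
    cv2.imwrite(f"pics/{n}2.png",im)
    for k,a in enumerate(p): cv2.circle(im,tuple(int(round(x)) for x in a),1,[(0,0,255),(0,255,255),(0,255,0),(0,255,0),(255,0,255),(255,0,255)][k],-1)
    u,v=p[0].astype(int)
    u0,v0=max(u-60,0),min(max(v-60,0),360)
    cv2.imwrite(f"pics/{n}2c.png",cv2.resize(im[v0:v0+120,u0:u0+120],None,fx=5,fy=5,interpolation=cv2.INTER_CUBIC))
E
```

```text
now [ 0.3834 -0.2114  0.2495] yaw -90.09 t 1.45 q [ 0.61  0.06 -0.26  2.04  0.02  1.05 -1.23] g 0.994
d mm [-5.4 -4.6 -0.5] len 7.1 roll -0.002
scene [[186.0, 177.0], [188.0, 183.0], [164.0, 186.0], [208.0, 171.0], [159.0, 173.0], [205.0, 158.0]]
side [[412.0, 138.0], [411.0, 144.0], [415.0, 128.0], [407.0, 151.0], [417.0, 116.0], [409.0, 139.0]]
wrist [[318.0, 301.0], [318.0, 286.0], [404.0, 297.0], [232.0, 297.0], [422.0, 337.0], [213.0, 337.0]]
```

View pics/scene2c.png

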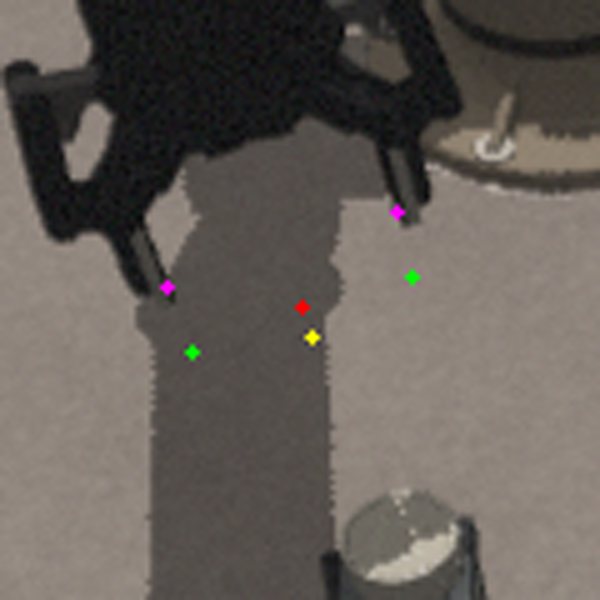

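View pics/side2c.png

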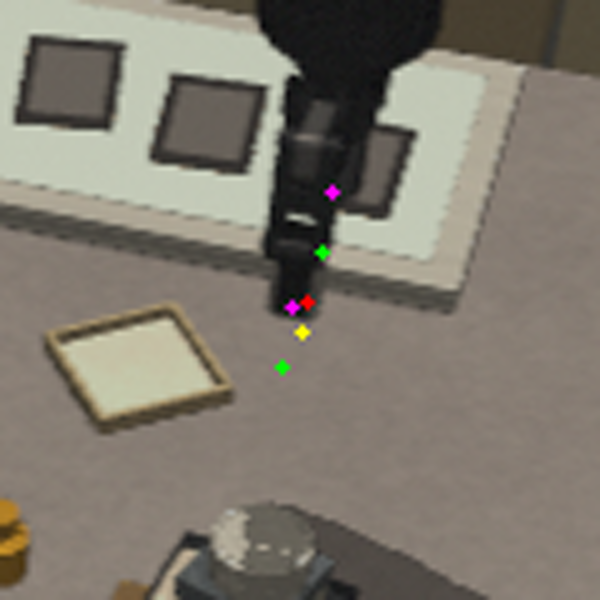

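Call:
{"api": "arm_command", "payload": {"series": [[58, [-5, -4.6, 0], 0], [58, [-5, -4.6, 0], 0], [58, [-5, -4.6, 0], 0], [58, [-5, -4.6, 0], 0], [58, [-5, -4.6, 0], 0], [58, [-5, -4.6, 0], 0]], "squeeze": 30}}

```text
t: 2.35
eef_pos: [0.3887, -0.2055, 0.2498]
tool_rot: [0.0, -0.707, 0.707, -0.0]
contact_force: [0.2, -0.9, -0.0]
gripper_width: 0.68
```

```bash
cat > tipview.py <<'E'
from h import *
import sys
k=sys.argv[1]; w=float(sys.argv[2])/2000
go((.388,-.206,.25),-90)
o,T=tool()
tiles=[]
for n in("scene","side","wrist"):
    im=read_camera(n);m=camera_model(n)
    p=proj(m,o['eef_pos']+T.apply([[0,0,0],[w,0,-.01],[-w,0,-.01],[w,0,-.02],[-w,0,-.02],[w,0,-.030],[-w,0,-.030]]))
    cv2.imwrite(f"pics/{n}_{k}.png",im)
    u,v=p[0].astype(int); r=40 if n!="wrist" else 100
    u0,v0=min(max(u-r,0),640-2*r),min(max(v-r,0),480-2*r)
    t=cv2.resize(im[v0:v0+2*r,u0:u0+2*r],(400,400),interpolation=cv2.INTER_CUBIC)
    for i,a in enumerate(p):
        cv2.circle(t,tuple(int(round(x)) for x in (a-(u0,v0)+.5)*200/r),2,[(0,0,255),(0,255,0),(0,255,0),(0,255,255),(0,255,255),(255,0,255),(255,0,255)][i],-1)
    tiles.append(t)
cv2.imwrite(f"pics/tips_{k}.png",cv2.resize(np.hstack(tiles),(800,267))) 
cv2.imwrite(f"pics/tips2_{k}.png",np.hstack(tiles[:2])) 
E
python3 tipview.py a 58
```

```text
now [ 0.3887 -0.2055  0.2498] yaw -90.01 t 2.35 q [ 0.6   0.06 -0.27  2.03  0.02  1.05 -1.25] g 0.68
d mm [ 0.5  0.7 -0.2] len 0.9 roll -0.0
```

View pics/tips2_a.png

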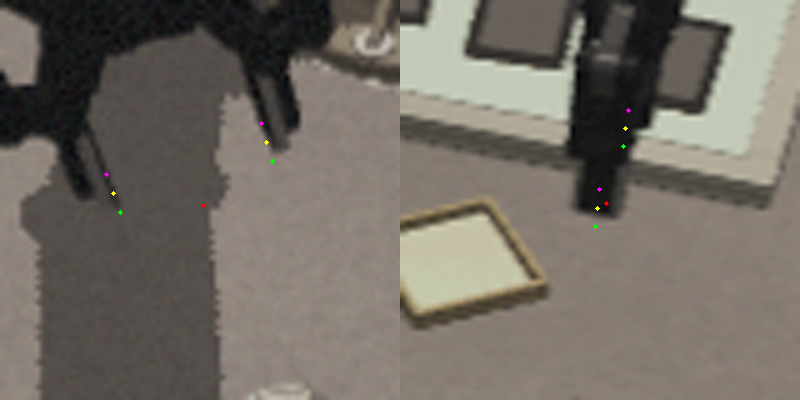

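View pics/wrist_a.png

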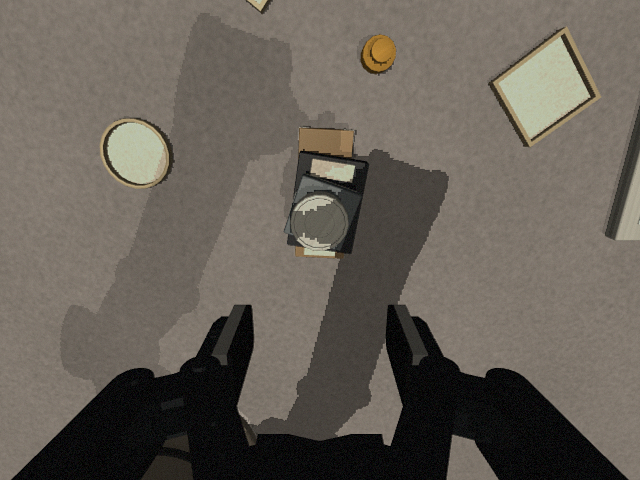

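Call:
{"api": "arm_command", "payload": {"series": [[66, [0, 0, 30], 0], [66, [0, 0, 60], 0], [66, [0, 0, 90], 0], [66, [0, 0, 112], 0], [66, [0, 0, 130], 0], [66, [0, 0, 130], 0]]}}

```text
t: 3.25
eef_pos: [0.3878, -0.205, 0.1188]
tool_rot: [-0.0, -0.707, 0.707, 0.001]
contact_force: [1.6, 0.5, 0.9]
gripper_width: 0.769
```

```bash
python3 tipview.py b 66
```

```text
now [ 0.3878 -0.205   0.1188] yaw -90.0 t 3.25 q [ 0.58  0.24 -0.26  2.18  0.09  0.74 -1.32] g 0.769
d mm [ 8.000e-01  1.000e-01 -1.312e+02] len 131.2 roll -0.0
```

View pics/tips2_b.png

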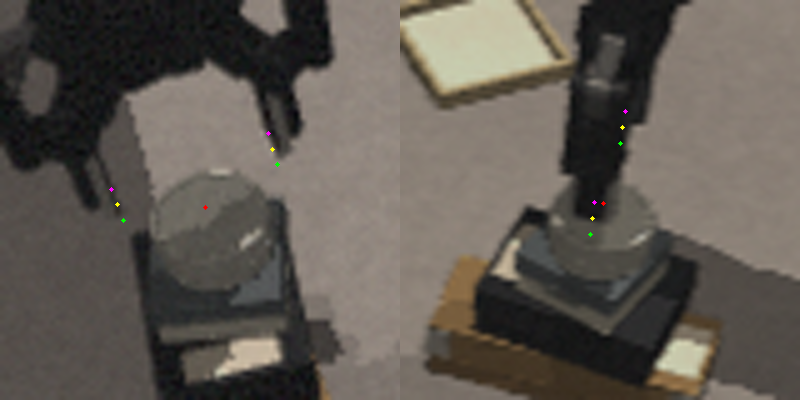

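View pics/wrist_b.png

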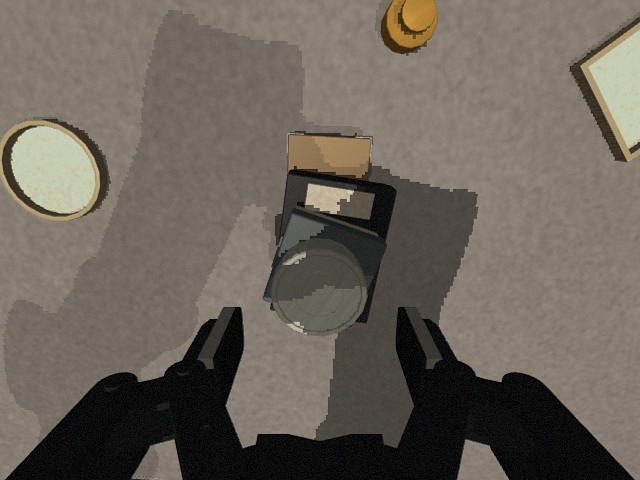

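Call:
{"api": "arm_command", "payload": {"series": [[66, [0, 0, 10], 0], [66, [0, 0, 20], 0], [66, [0, 0, 28], 0], [66, [0, 0, 33], 0], [66, [0, 0, 33], 0]]}}

```text
t: 4.03
eef_pos: [0.3884, -0.2053, 0.0863]
tool_rot: [-0.0, -0.707, 0.707, 0.0]
contact_force: [-0.2, 0.1, 0.9]
gripper_width: 0.774
```

```bash
python3 tipview.py c 66
```

```text
now [ 0.3884 -0.2053  0.0863] yaw -90.01 t 4.025 q [ 0.56  0.3  -0.25  2.2   0.12  0.66 -1.34] g 0.774
d mm [   0.6    0.5 -163.7] len 163.7 roll -0.0
```

View pics/tips2_c.png

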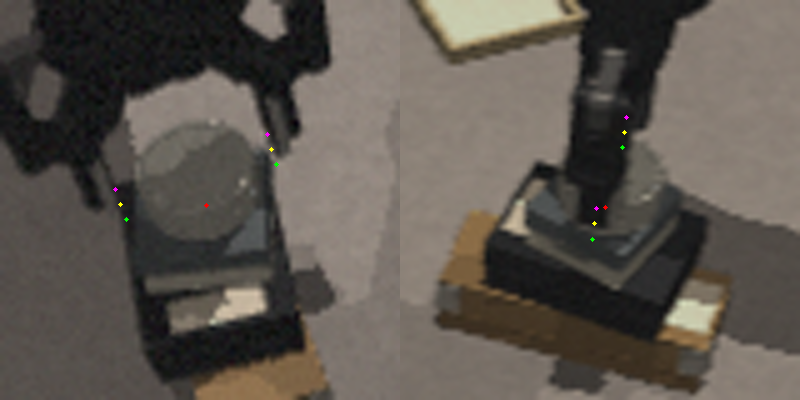

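View pics/wrist_c.png

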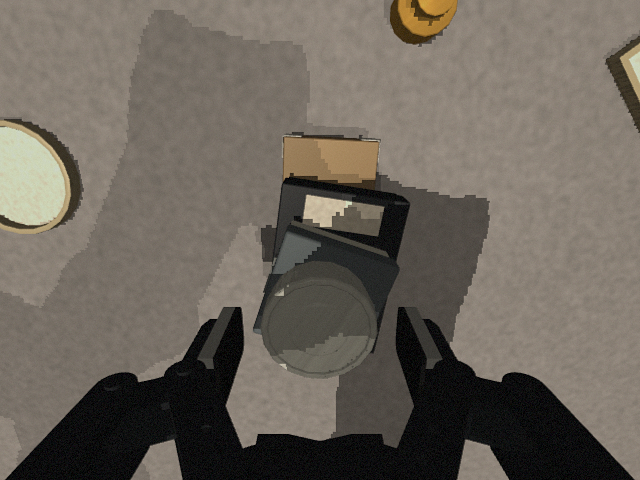

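Call:
{"api": "arm_command", "payload": {"series": [[58, [0, 0, 0], 0], [52, [0, 0, 0], 0], [46, [0, 0, 0], 0], [42, [0, 0, 0], 0], [42, [0, 0, 0], 0], [42, [0, 0, 0], 0]], "squeeze": 35}}

```text
t: 4.92
eef_pos: [0.3888, -0.2055, 0.0873]
tool_rot: [-0.0, -0.707, 0.707, -0.0]
contact_force: [-1.8, 1.1, 6.0]
gripper_width: 0.561
```

```bash
python3 tipview.py d 50
```

```text
now [ 0.3888 -0.2055  0.0873] yaw -90.02 t 4.925 q [ 0.56  0.3  -0.25  2.2   0.12  0.66 -1.34] g 0.561
d mm [   0.6    0.8 -162.7] len 162.7 roll -0.0
```

View pics/tips2_d.png

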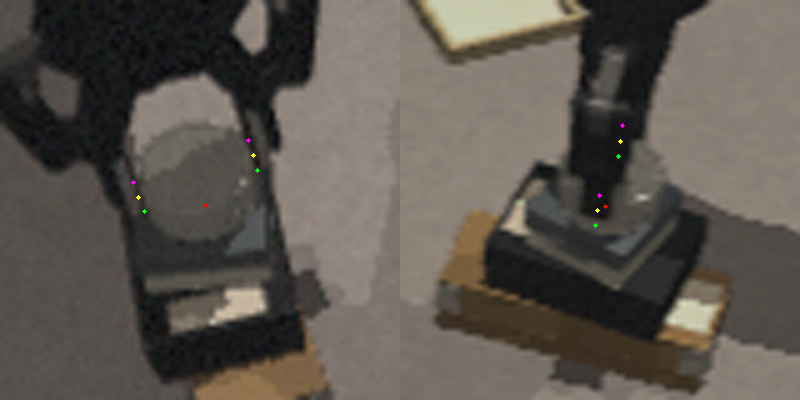

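View pics/wrist_d.png

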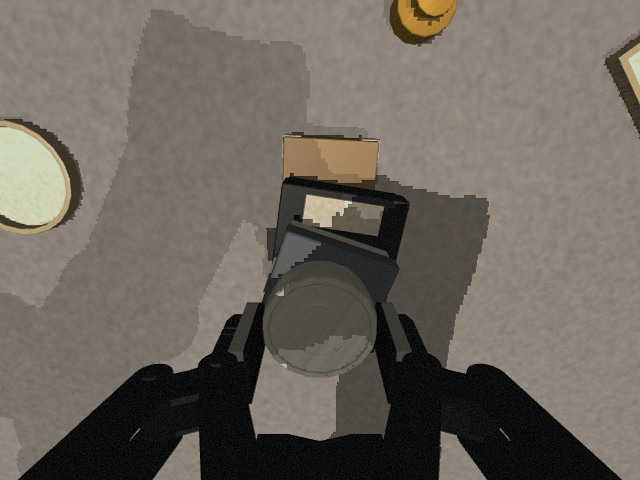

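Call:
{"api": "arm_command", "payload": {"series": [[42, [0, 0, -3], 0], [42, [0, 0, -8], 0], [42, [0, 0, -20], 0], [42, [0, 0, -35], 0], [42, [0, 0, -55], 0], [42, [0, 0, -70], 0], [42, [0, 0, -70], 0]]}}

```text
t: 5.95
eef_pos: [0.3896, -0.2059, 0.1582]
tool_rot: [0.0, -0.707, 0.707, -0.001]
contact_force: [0.1, 0.4, -0.2]
gripper_width: 0.562
```

```bash
python3 tipview.py e 50; python3 -c "
from h import *
go((.434,-.009,.1573))"
```

```text
now [ 0.3896 -0.2059  0.1582] yaw -90.02 t 5.95 q [ 0.59  0.18 -0.27  2.14  0.06  0.83 -1.29] g 0.562
d mm [  0.3   1.3 -91.8] len 91.8 roll -0.0
now [ 0.3883 -0.2053  0.1563] yaw -90.02 t 6.1 q [ 0.59  0.18 -0.27  2.14  0.07  0.83 -1.29] g 0.564
d mm [-196.3  -45.7   -0.9] len 201.6 roll 0
```

View pics/tips2_e.png

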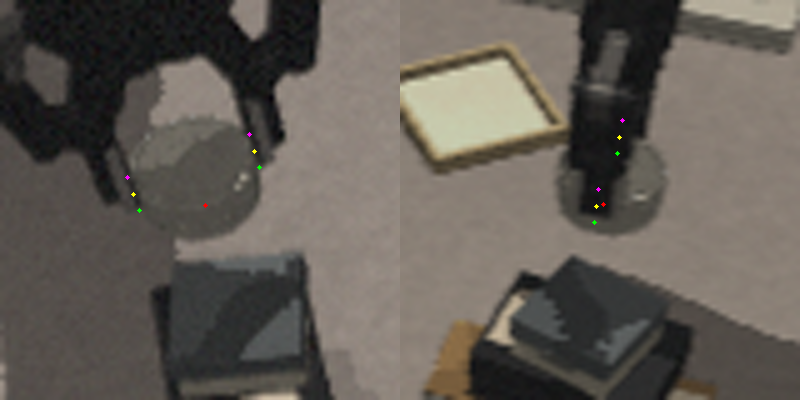

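View pics/wrist_e.png

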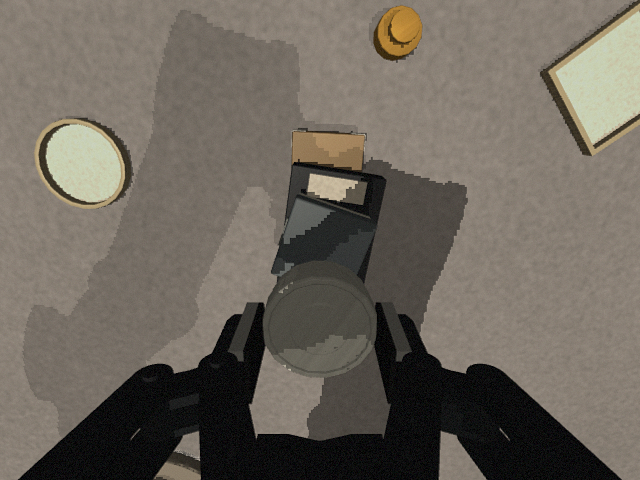

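```bash
cat > tray.py <<'E'
from h import *
def trays(im,m):
    hsv=cv2.cvtColor(im,cv2.COLOR_BGR2HSV)
    mask=((hsv[...,2]>175)&(hsv[...,1]<60)).astype(np.uint8)*255
    cs,_=cv2.findContours(mask,cv2.RETR_EXTERNAL,cv2.CHAIN_APPROX_NONE)
    for c in cs:
        if cv2.contourArea(c)>1200:
            M=cv2.moments(c);print(int(M['m10']/M['m00']),int(M['m01']/M['m00']),cv2.contourArea(c),plane_rect(c,m,.003))
E
python3 - <<'E'
from tray import *
im=cv2.imread("pics/wrist_e.png"); m=camera_model("wrist")
trays(im,m)
hsv=cv2.cvtColor(im,cv2.COLOR_BGR2HSV)
# outer rim (cream) contour of tin tray
mask=((hsv[...,1]>45)|(hsv[...,2]>175)).astype(np.uint8)*255
mask[:, 200:]=0; mask[:100]=0; mask[230:]=0
cs,_=cv2.findContours(mask,cv2.RETR_EXTERNAL,cv2.CHAIN_APPROX_NONE)
c=max(cs,key=cv2.contourArea); print("outer", plane_rect(c,m,.011), cv2.boundingRect(c))
E
```

```text
83 163 4277.5 (array([434.7,  -7.7]), array([63. , 61.2]), -21.5)
605 80 6562.0 (array([ 498.6, -436.5]), array([69.5, 67.4]), 38.0)
outer (array([435.2, -11.8]), array([78.3, 72.6]), 90.0) (34, 118, 98, 91)
```

Call:
{"api": "arm_command", "payload": {"series": [[42, [-20, -5, 0], 0], [42, [-55, -13, 0], 0], [42, [-95, -22, 0], 0], [42, [-135, -32, 0], 0], [42, [-170, -40, 0], 0], [42, [-190, -44, 0], 0], [42, [-196, -46, 0], 0], [42, [-196, -46, 0], 0]]}}

```text
t: 7.1
eef_pos: [0.4345, -0.0098, 0.1563]
tool_rot: [-0.0, -0.707, 0.707, 0.0]
contact_force: [0.4, -0.1, -0.2]
gripper_width: 0.563
```

```bash
python3 - <<'E'
from tray import *
go((.4347,-.009,.060),-90)
im=read_camera("wrist"); trays(im,camera_model("wrist")); cv2.imwrite("pics/wf.png",im)
E
```

```text
now [ 0.4345 -0.0098  0.1563] yaw -90.0 t 7.1 q [ 0.27  0.19 -0.43  2.14  0.1   0.83 -1.8 ] g 0.563
d mm [-0.8 -0.3 96.3] len 96.3 roll -0.0
309 212 1589.0 (array([435. ,  -2.1]), array([62.4, 49.9]), -2.3)
502 12 1201.5 (array([ 587.6, -144.8]), array([49.2, 23.3]), 89.9)
```

View pics/wf.png

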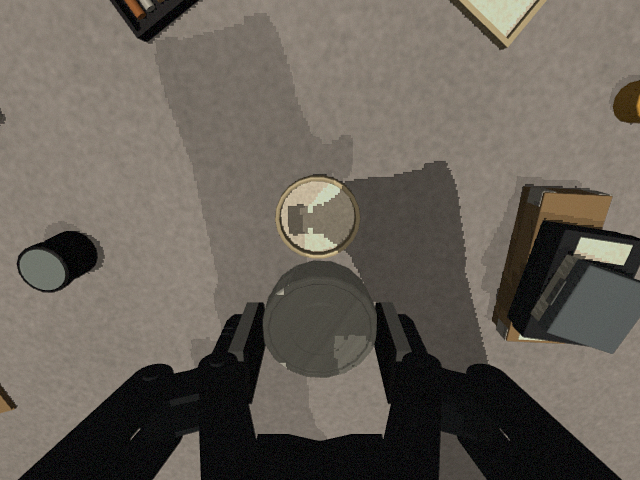

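```bash
python3 - <<'E'
from h import *
m=camera_model("wrist")
print(ray(m,[(317.5,216),(276,216),(359,216),(317.5,174.5),(317.5,257.5)],.011)[:,:2].round(4))
print(ray(m,[(320,325)],.156+.112-.0873)[:,:2].round(4))
E
```

```text
[[ 0.4379 -0.0094]
 [ 0.4379  0.0263]
 [ 0.4378 -0.045 ]
 [ 0.4733 -0.0095]
 [ 0.3995 -0.0093]]
[[ 0.4364 -0.0112]]
```

Call:
{"api": "arm_command", "payload": {"series": [[42, [-0.5, -1, 30], 0], [42, [-0.5, -1, 65], 0], [42, [-0.5, -1, 95], 0], [42, [-0.5, -1, 120], 0], [42, [-0.5, -1, 135], 0], [42, [-0.5, -1, 144], 0], [42, [-0.5, -1, 149], 0], [42, [-0.5, -1, 149], 0]]}}

```text
t: 8.15
eef_pos: [0.436, -0.009, 0.0079]
tool_rot: [0.0, -0.707, 0.707, -0.0]
contact_force: [0.4, -0.2, -0.8]
gripper_width: 0.558
```

```bash
python3 tipview.py g 50; python3 -c "
from h import *
go((.4355,-.0093,.0003),-90)"
```

```text
now [ 0.436  -0.009   0.0079] yaw -90.02 t 8.15 q [ 0.16  0.46 -0.33  2.24  0.31  0.48 -1.99] g 0.558
d mm [ 197.    47.8 -242.1] len 315.7 roll -0.0
now [ 0.4362 -0.009   0.0083] yaw -90.01 t 8.3 q [ 0.16  0.46 -0.33  2.24  0.31  0.48 -1.99] g 0.563
d mm [0.3 0.7 8. ] len 8.0 roll -0.0
```

View pics/tips2_g.png

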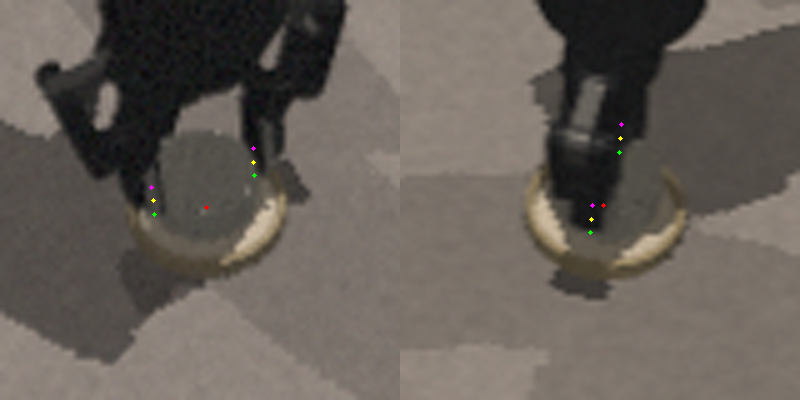

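View pics/wrist_g.png

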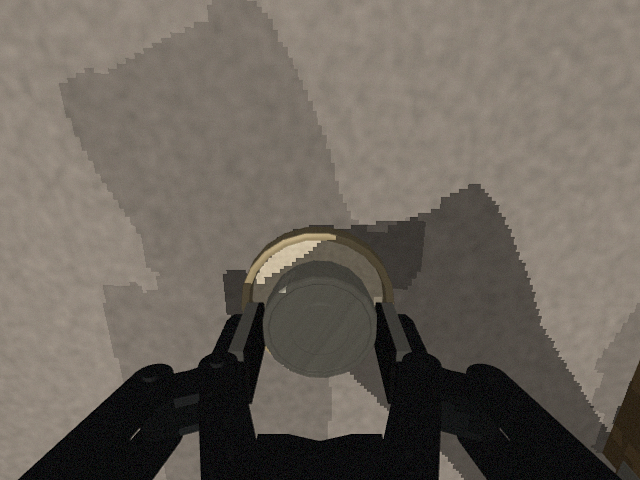

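Call:
{"api": "arm_command", "payload": {"series": [[42, [0, 0, 2], 0], [42, [0, 0, 4], 0], [42, [0, 0, 5.5], 0], [42, [0, 0, 6.5], 0], [42, [0, 0, 6.5], 0]]}}

```text
t: 8.93
eef_pos: [0.4357, -0.009, 0.0012]
tool_rot: [-0.0, -0.707, 0.707, 0.0]
contact_force: [0.0, -0.3, -0.5]
gripper_width: 0.565
```

Call:
{"api": "arm_command", "payload": {"series": [[42, [0, 0, 0.5], 0], [42, [0, 0, 1], 0], [42, [0, 0, 1], 0]]}}

```text
t: 9.3
eef_pos: [0.4358, -0.0089, 0.0004]
tool_rot: [0.0, -0.707, 0.707, -0.0]
contact_force: [-1.0, -0.2, 1.4]
gripper_width: 0.561
```

Creep until contact shows.

Call:
{"api": "arm_command", "payload": {"series": [[42, [0, 0, 0.4], 0], [42, [0, 0, 0.8], 0], [42, [0, 0, 0.8], 0]]}}

```text
t: 9.68
eef_pos: [0.4358, -0.009, 0.0002]
tool_rot: [-0.0, -0.707, 0.707, -0.0]
contact_force: [-4.3, -0.4, 15.3]
gripper_width: 0.561
```

Call:
{"api": "arm_command", "payload": {"series": [[42, [0, 0, 0.4], 0], [42, [0, 0, 0.8], 0], [42, [0, 0, 0.8], 0]]}}

```text
t: 10.05
eef_pos: [0.4359, -0.009, 0.0001]
tool_rot: [-0.0, -0.707, 0.707, -0.001]
contact_force: [-7.5, -0.0, 28.0]
gripper_width: 0.563
```

Call:
{"api": "arm_command", "payload": {"series": [[46, [0, 0, -1.2], 0], [50, [0, 0, -1.2], 0], [54, [0, 0, -1.2], 0], [58, [0, 0, -1.2], 0], [64, [0, 0, -1.2], 0], [68, [0, 0, -1.2], 0], [68, [0, 0, -1.2], 0], [68, [0, 0, -1.2], 0]]}}

```text
t: 11.05
eef_pos: [0.4358, -0.009, -0.0001]
tool_rot: [0.0, -0.707, 0.707, -0.0]
contact_force: [0.1, 0.1, 0.1]
gripper_width: 0.799
```

Call:
{"api": "arm_command", "payload": {"series": [[68, [0, 0, -10], 0], [68, [0, 0, -30], 0], [68, [0, 0, -60], 0], [68, [0, 0, -100], 0], [68, [0, 0, -140], 0], [68, [0, 0, -180], 0], [68, [0, 0, -180], 0]]}}

```text
t: 11.92
eef_pos: [0.4379, -0.0088, 0.1833]
tool_rot: [0.002, -0.707, 0.707, -0.003]
contact_force: [-0.1, -0.2, -0.4]
gripper_width: 0.796
```

```bash
python3 - <<'E'
from tray import *
go((.390,-.210,.185),-108)
im=read_camera("wrist"); cv2.imwrite("pics/wh.png",im)
m=camera_model("wrist")
E
```

```text
now [ 0.4379 -0.0088  0.1833] yaw -90.02 t 11.925 q [ 0.29  0.15 -0.45  2.11  0.09  0.89 -1.78] g 0.796
d mm [201.2  47.8  -2. ] len 206.8 roll 0.314
```

View pics/wh.png

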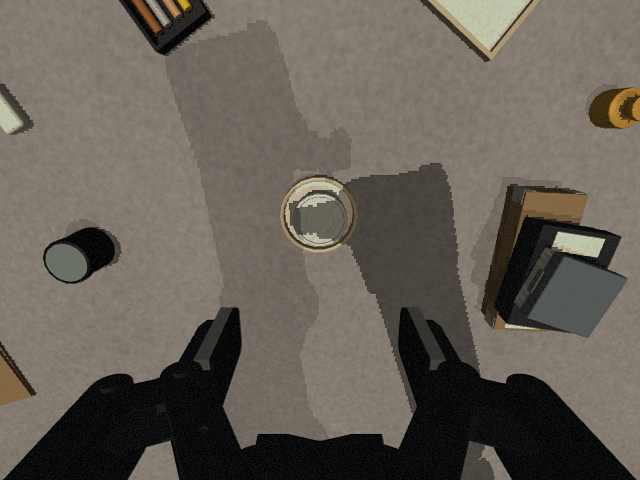

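Call:
{"api": "arm_command", "payload": {"series": [[74, [30, 7, 0], 0.05], [74, [80, 19, 0], 0.12], [74, [130, 31, 0], 0.2], [74, [170, 40, 0], 0.26], [74, [195, 46, 0], 0.31], [74, [201, 47.5, 0], 0.315], [74, [201, 47.5, 0], 0.315]]}}

```text
t: 12.85
eef_pos: [0.3884, -0.2089, 0.1795]
tool_rot: [0.0, -0.588, 0.809, 0.0]
contact_force: [1.0, 0.6, -0.8]
gripper_width: 0.871
```

```bash
python3 - <<'E'
from tray import *
go((.390,-.210,.085),-108)
im=read_camera("wrist"); cv2.imwrite("pics/wi.png",im)
cv2.imwrite("pics/wic.png",cv2.resize(im[140:300,230:390],None,fx=3.75,fy=3.75,interpolation=cv2.INTER_CUBIC))
E
```

```text
now [ 0.3884 -0.2089  0.1795] yaw -107.97 t 12.85 q [ 0.57  0.15 -0.24  2.11  0.05  0.88 -1.58] g 0.871
d mm [ 0.6 -1.9 94.5] len 94.6 roll 0.001
```

View pics/wic.png

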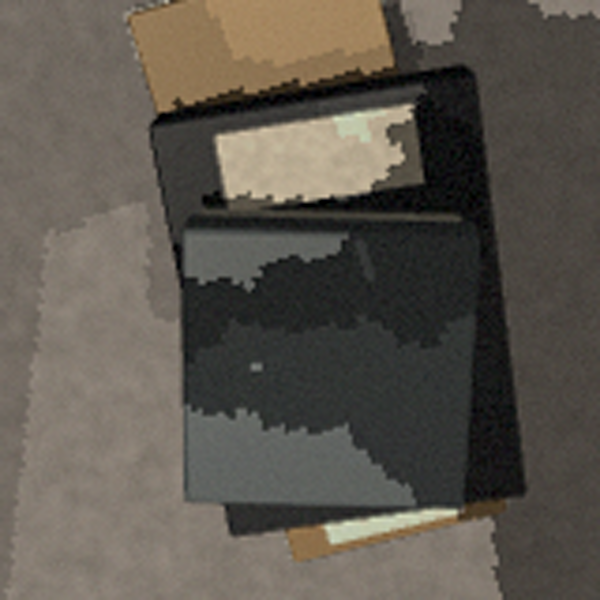

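```bash
python3 - <<'E'
from h import *
m=camera_model("wrist")
def P(pts,z): return ray(m,np.array(pts)/3.75+(230,140),z)[:,:2]*1000
p=P([(184,228),(477,226),(184,500),(466,502)],.090);print(p.round(1),p.mean(0))
for a,b in((0,1),(2,3),(0,2),(1,3)): d=p[b]-p[a]; print(np.linalg.norm(d),np.degrees(np.arctan2(d[1],d[0])))
go((*p.mean(0)/1000,.085),-108)
E
```

```text
[[ 425.2 -191.6]
 [ 409.  -243.1]
 [ 373.8 -172.9]
 [ 356.2 -225.7]] [ 391.03876228 -208.32237947]
53.98292588268176 -107.51381338721987
55.70675256459921 -108.34952596879536
54.74433333941432 159.99442004223383
55.50902724826395 161.80270269534466
now [ 0.3886 -0.2085  0.1797] yaw -107.91 t 12.9 q [ 0.57  0.15 -0.24  2.11  0.05  0.88 -1.58] g 0.868
d mm [-0.9 -2.3 94.7] len 94.7 roll 0.001
```

Call:
{"api": "arm_command", "payload": {"series": [[74, [-1, -2, 30], 0], [74, [-1, -2, 60], 0], [74, [-1, -2, 85], 0], [74, [-1, -2, 105], 0], [74, [-1, -2, 116], 0], [74, [-1, -2, 121], 0], [74, [-1, -2, 121], 0]]}}

```text
t: 13.78
eef_pos: [0.3907, -0.2093, 0.059]
tool_rot: [0.0, -0.588, 0.809, -0.0]
contact_force: [0.9, -0.1, -0.7]
gripper_width: 0.87
```

```bash
python3 tipview.py j 74
```

```text
now [ 0.3907 -0.2093  0.059 ] yaw -108.02 t 13.775 q [ 0.54  0.35 -0.22  2.21  0.13  0.59 -1.66] g 0.87
d mm [  -2.4    3.6 -191. ] len 191.0 roll -0.315
```

View pics/tips2_j.png

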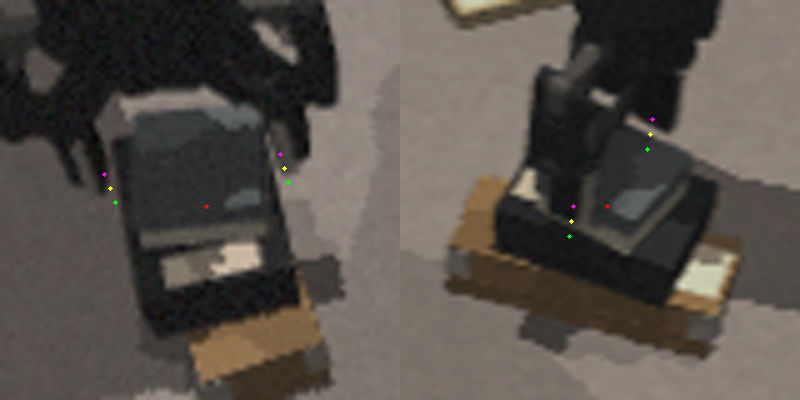

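View pics/wrist_j.png

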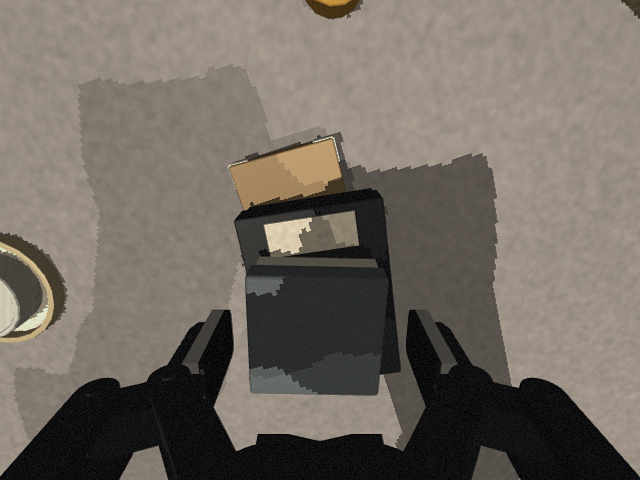

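Fingers straddle the slide box evenly. Close.

Call:
{"api": "arm_command", "payload": {"series": [[66, [0, 0, 0], 0], [60, [0, 0, 0], 0], [54, [0, 0, 0], 0], [50, [0, 0, 0], 0], [48, [0, 0, 0], 0], [48, [0, 0, 0], 0], [48, [0, 0, 0], 0]]}}

```text
t: 14.8
eef_pos: [0.3907, -0.2096, 0.0593]
tool_rot: [0.0, -0.587, 0.809, -0.0]
contact_force: [-0.9, 0.4, 5.8]
gripper_width: 0.649
```

Call:
{"api": "arm_command", "payload": {"series": [[48, [0, 0, -3], 0], [48, [0, 0, -8], 0], [48, [0, 0, -20], 0], [48, [0, 0, -40], 0], [48, [0, 0, -60], 0], [48, [0, 0, -75], 0], [48, [0, 0, -75], 0]]}}

```text
t: 15.68
eef_pos: [0.3912, -0.21, 0.1351]
tool_rot: [0.001, -0.587, 0.809, -0.001]
contact_force: [-0.5, 0.6, -0.4]
gripper_width: 0.641
```

```bash
python3 tipview.py k 56;  python3 - <<'E'
from tray import *
go((.4985,-.437,.134),-142)
trays(cv2.imread("pics/wrist_k.png"),camera_model("wrist"))
E
```

```text
now [ 0.3912 -0.21    0.1351] yaw -108.07 t 15.675 q [ 0.57  0.22 -0.24  2.16  0.07  0.77 -1.61] g 0.641
d mm [  -2.8    4.  -114.9] len 115.0 roll -0.315
now [ 0.3899 -0.2094  0.1333] yaw -108.06 t 15.825 q [ 0.57  0.22 -0.24  2.16  0.07  0.77 -1.61] g 0.65
d mm [ 182.7 -173.8   -0.9] len 252.2 roll 0.592
61 253 3106.0 (array([434.8,   0.6]), array([67.6, 64.2]), -88.7)
584 17 2782.0 (array([ 470.9, -423.7]), array([71.3, 31.6]), 71.9)
```

View pics/tips2_k.png

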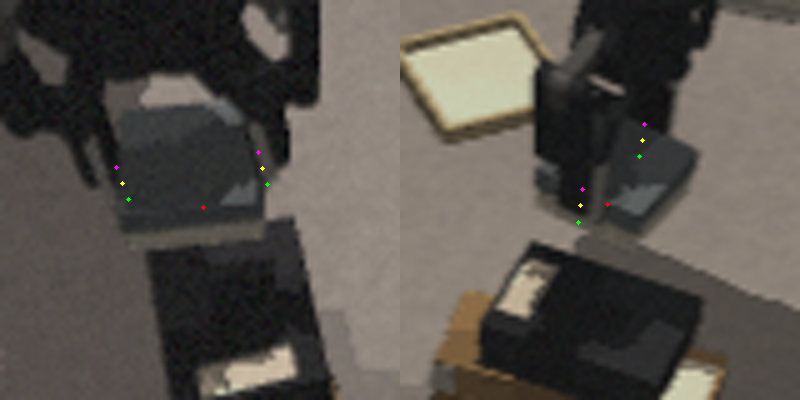

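View pics/wrist_k.png

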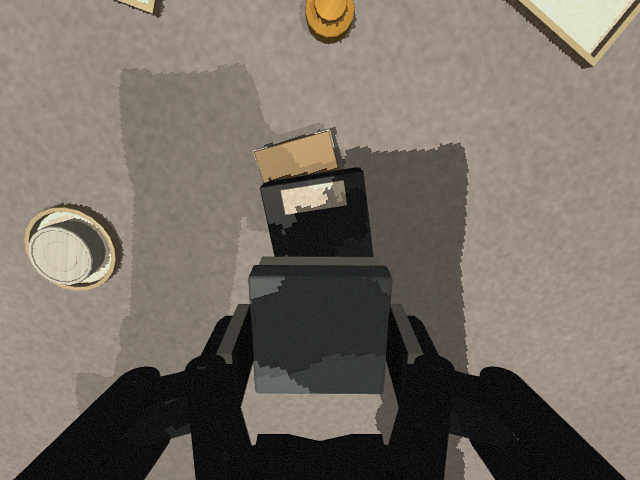

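Call:
{"api": "arm_command", "payload": {"series": [[48, [15, -14, 0], 0.05], [48, [45, -43, 0], 0.15], [48, [80, -76, 0], 0.26], [48, [115, -109, 0], 0.37], [48, [150, -142, 0], 0.48], [48, [172, -163, 0], 0.56], [48, [183, -174, 0], 0.592], [48, [183, -174, 0], 0.592]]}}

```text
t: 16.82
eef_pos: [0.4988, -0.4381, 0.1329]
tool_rot: [-0.0, -0.325, 0.946, 0.0]
contact_force: [-0.2, 0.9, -0.6]
gripper_width: 0.645
```

```bash
python3 - <<'E'
from tray import *
go((.4985,-.437,.000),-142)
im=read_camera("wrist"); cv2.imwrite("pics/wl.png",im)
trays(im,camera_model("wrist"))
E
```

```text
now [ 0.4988 -0.4381  0.1329] yaw -142.01 t 16.825 q [ 0.65  0.54 -0.03  1.66  0.02  0.95 -1.87] g 0.645
d mm [ -0.5   1.  132.9] len 132.9 roll -0.0
25 372 4456.0 (array([ 641.8, -144.2]), array([105.3,  73.5]), -37.0)
301 240 1687.0 (array([ 498.6, -426.5]), array([62. , 37.5]), 38.1)
484 100 34362.0 (array([ 476.5, -611.9]), array([292.1, 139. ]), 0.0)
```

View pics/wl.png

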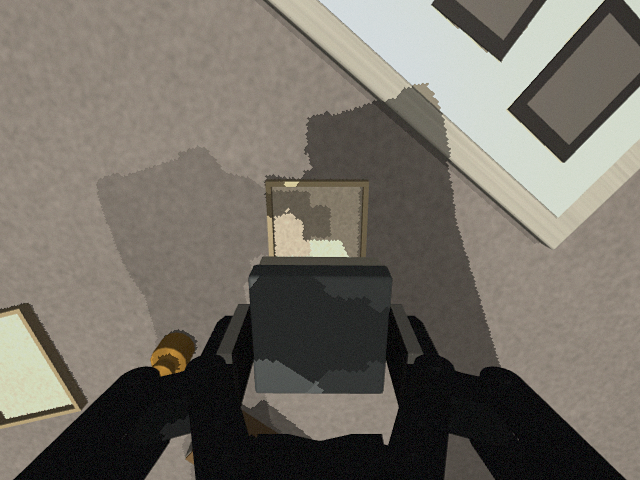

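```bash
python3 - <<'E'
from h import *
m=camera_model("wrist"); o,T=tool(); print(o['t'],o['eef_pos'])
p=ray(m,[(265,181),(370,181),(267,250),(368.5,250)],.011)
q=T.inv().apply(p-o['eef_pos'])*1000
print(q.round(1)); 
# box lid relative
b=ray(m,[(249,277),(391,277),(255,393),(386,393)],.1329+.0305)
print((T.inv().apply(b-o['eef_pos'])*1000).round(1))
E
```

```text
16.875 [ 0.49872328 -0.43695599  0.13309713]
[[-41.4 -38.1 122. ]
 [ 39.2 -38.1 122. ]
 [-42.5  18.4 122.1]
 [ 40.6  18.4 122.1]]
[[-26.5 -27.2 -30.4]
 [ 27.6 -27.2 -30.3]
 [-27.5  27.6 -30.3]
 [ 29.1  27.6 -30.3]]
```

Call:
{"api": "arm_command", "payload": {"series": [[48, [-1, 1, 30], 0], [48, [-1, 1, 65], 0], [48, [-1, 1, 95], 0], [48, [-1, 1, 113], 0], [48, [-1, 1, 122], 0], [48, [-1, 1, 126], 0], [48, [-1, 1, 126], 0]]}}

```text
t: 17.75
eef_pos: [0.4997, -0.4364, 0.0085]
tool_rot: [0.0, -0.326, 0.945, -0.0]
contact_force: [0.4, 0.6, -1.3]
gripper_width: 0.645
```

```bash
python3 tipview.py m 56
```

```text
now [ 0.4997 -0.4364  0.0085] yaw -141.98 t 17.75 q [ 0.65  0.69 -0.03  1.72  0.03  0.73 -1.88] g 0.645
d mm [ -54.   250.1 -241.7] len 352.0 roll -0.907
```

View pics/tips2_m.png

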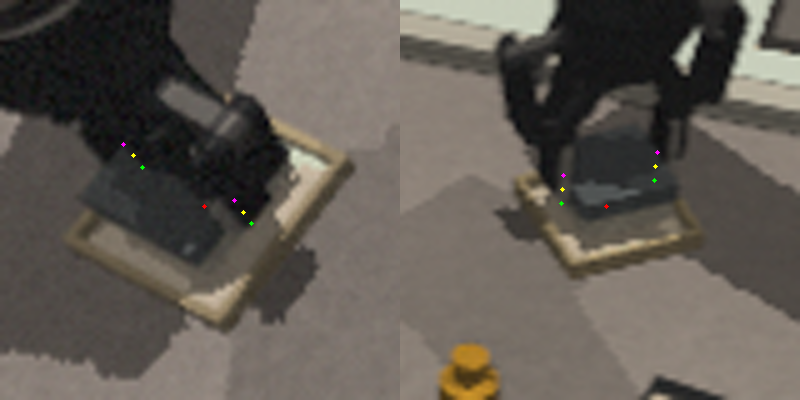

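View pics/wrist_m.png

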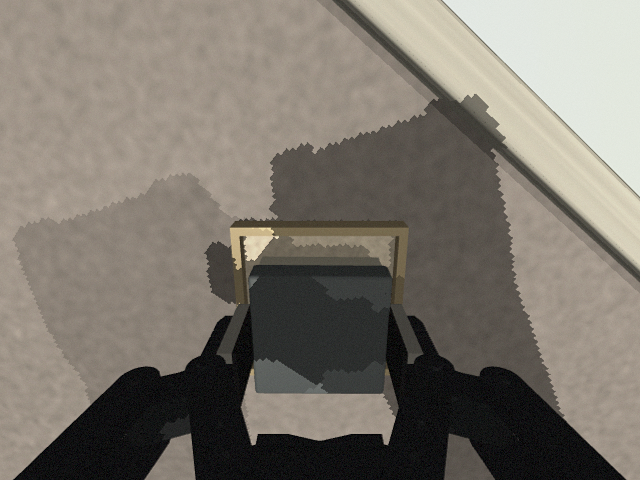

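Call:
{"api": "arm_command", "payload": {"series": [[48, [0, 0, 3], 0], [48, [0, 0, 6], 0], [48, [0, 0, 8], 0], [48, [0, 0, 8.8], 0], [48, [0, 0, 9.2], 0], [48, [0, 0, 9.2], 0]]}}

```text
t: 18.65
eef_pos: [0.4993, -0.4362, -0.0013]
tool_rot: [0.0, -0.326, 0.945, -0.0]
contact_force: [-1.2, -0.3, -0.6]
gripper_width: 0.647
```

Call:
{"api": "arm_command", "payload": {"series": [[48, [0, 0, 0.4], 0], [48, [0, 0, 0.8], 0], [48, [0, 0, 0.8], 0]]}}

```text
t: 19.02
eef_pos: [0.4993, -0.4362, -0.0015]
tool_rot: [0.0, -0.326, 0.945, -0.0]
contact_force: [-1.9, 2.0, 6.1]
gripper_width: 0.641
```

Call:
{"api": "arm_command", "payload": {"series": [[48, [0, 0, 0.4], 0], [48, [0, 0, 0.6], 0], [48, [0, 0, 0.6], 0]]}}

```text
t: 19.4
eef_pos: [0.4994, -0.4362, -0.0015]
tool_rot: [0.0, -0.326, 0.945, -0.0]
contact_force: [-2.5, 2.5, 10.0]
gripper_width: 0.646
```

Call:
{"api": "arm_command", "payload": {"series": [[52, [0, 0, -0.8], 0], [56, [0, 0, -0.8], 0], [60, [0, 0, -0.8], 0], [64, [0, 0, -0.8], 0], [68, [0, 0, -0.8], 0], [72, [0, 0, -0.8], 0], [72, [0, 0, -0.8], 0], [72, [0, 0, -0.8], 0]]}}

```text
t: 20.4
eef_pos: [0.4993, -0.4361, -0.002]
tool_rot: [0.0, -0.326, 0.945, 0.0]
contact_force: [-0.1, -0.5, 0.6]
gripper_width: 0.842
```

Call:
{"api": "arm_command", "payload": {"series": [[72, [0, 0, -8], 0], [72, [0, 0, -25], 0], [72, [0, 0, -55], 0], [72, [0, 0, -95], 0], [72, [0, 0, -135], 0], [72, [0, 0, -160], 0], [72, [0, 0, -160], 0]]}}

```text
t: 21.28
eef_pos: [0.5007, -0.4374, 0.162]
tool_rot: [0.002, -0.326, 0.945, -0.003]
contact_force: [0.5, -0.4, -0.7]
gripper_width: 0.842
```

```bash
python3 - <<'E'
from tray import *
go((.392,-.2135,.160),-99)
im=read_camera("wrist"); cv2.imwrite("pics/wn.png",im)
E
```

```text
now [ 0.5007 -0.4374  0.162 ] yaw -141.99 t 21.275 q [ 0.65  0.51 -0.03  1.64  0.02  0.99 -1.87] g 0.842
d mm [-52.2 243.4   0.6] len 248.9 roll -0.75
```

View pics/wn.png

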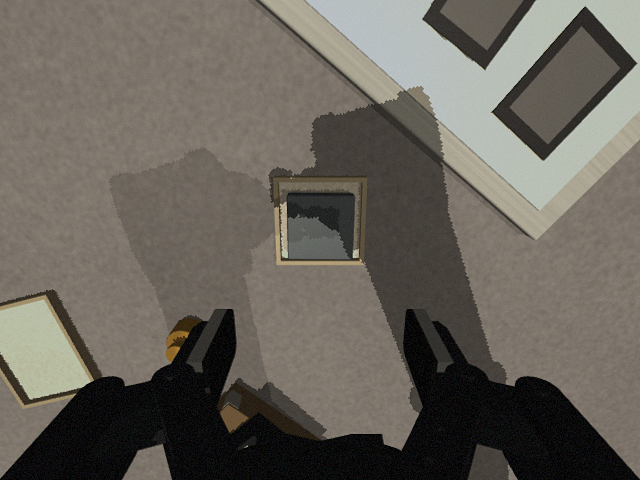

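Slide box (320,226) sits in its tray. Back to the pile, fingers fully open, for the plate box.

Call:
{"api": "arm_command", "payload": {"series": [[84, [-5, 22, 0], -0.07], [84, [-14, 65, 0], -0.2], [84, [-24, 110, 0], -0.34], [84, [-33, 155, 0], -0.48], [84, [-43, 200, 0], -0.62], [84, [-50, 232, 0], -0.72], [84, [-52, 243, 0], -0.75], [84, [-52, 243, 0], -0.75]]}}

```text
t: 22.32
eef_pos: [0.3903, -0.2127, 0.1578]
tool_rot: [-0.0, -0.649, 0.761, 0.0]
contact_force: [0.2, -0.5, -1.1]
gripper_width: 0.984
```

```bash
python3 - <<'E'
from tray import *
go((.392,-.2135,.160),-99)
im=read_camera("wrist"); cv2.imwrite("pics/wo.png",im)
cv2.imwrite("pics/woc.png",cv2.resize(im[120:320,210:410],None,fx=3,fy=3,interpolation=cv2.INTER_CUBIC))
E
```

```text
now [ 0.3903 -0.2127  0.1578] yaw -99.05 t 22.325 q [ 0.6   0.19 -0.27  2.13  0.07  0.83 -1.44] g 0.984
d mm [ 0.5 -1.8 -2.2] len 2.9 roll -0.001
```

View pics/woc.png

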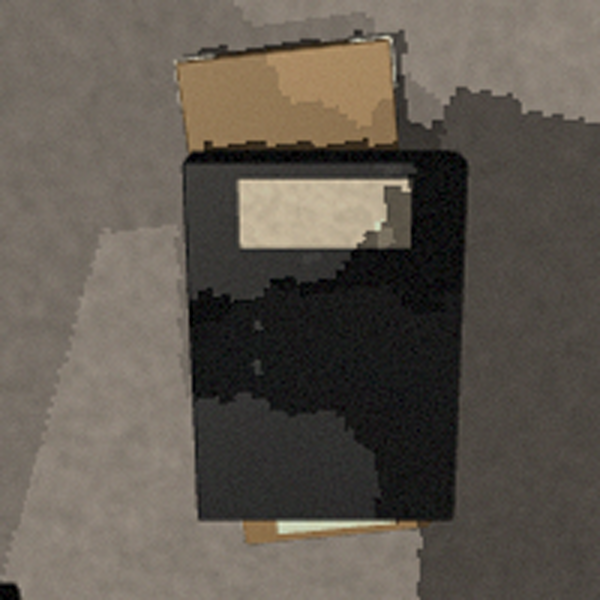

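```bash
python3 - <<'E'
from h import *
m=camera_model("wrist")
def P(pts,z): return ray(m,np.array(pts)/3+(210,120),z)[:,:2]*1000
p=P([(185,165),(467,165),(198,520),(456,520)],.064);print(p.round(1),p.mean(0))
for a,b in((0,1),(2,3),(0,2),(1,3)): d=p[b]-p[a]; print(np.linalg.norm(d),np.degrees(np.arctan2(d[1],d[0])))
n=P([(178,62),(392,40)],.034); print(n)
go((*p.mean(0)/1000,.028),-99)
E
```

```text
[[ 442.  -189.1]
 [ 431.8 -252.8]
 [ 352.8 -174.2]
 [ 342.3 -239.4]] [ 392.19500181 -213.86162723]
64.55994721713903 -99.1136095965634
66.09558966928248 -99.11991222582958
90.45702021772176 170.53066853094197
90.46779125181627 171.50329009853596
[[ 463.33240302 -187.86971333]
 [ 460.10058915 -241.13489107]]
now [ 0.3908 -0.2134  0.1579] yaw -99.11 t 22.375 q [ 0.6   0.19 -0.27  2.13  0.07  0.83 -1.44] g 0.984
d mm [  0.2  -1.4 129.9] len 129.9 roll -0.002
```

Call:
{"api": "arm_command", "payload": {"series": [[85, [0.3, -1.4, 30], 0], [85, [0.3, -1.4, 65], 0], [85, [0.3, -1.4, 95], 0], [85, [0.3, -1.4, 115], 0], [85, [0.3, -1.4, 126], 0], [85, [0.3, -1.4, 131], 0], [85, [0.3, -1.4, 131], 0]]}}

```text
t: 23.25
eef_pos: [0.3922, -0.2135, 0.0272]
tool_rot: [0.0, -0.649, 0.761, -0.0]
contact_force: [0.2, -0.1, -0.6]
gripper_width: 0.993
```

```bash
python3 tipview.py p 85
```

```text
now [ 0.3922 -0.2135  0.0272] yaw -99.04 t 23.25 q [ 0.55  0.42 -0.22  2.22  0.18  0.52 -1.55] g 0.993
d mm [  -6.7    5.3 -222.8] len 223.0 roll -0.158
```

View pics/tips2_p.png

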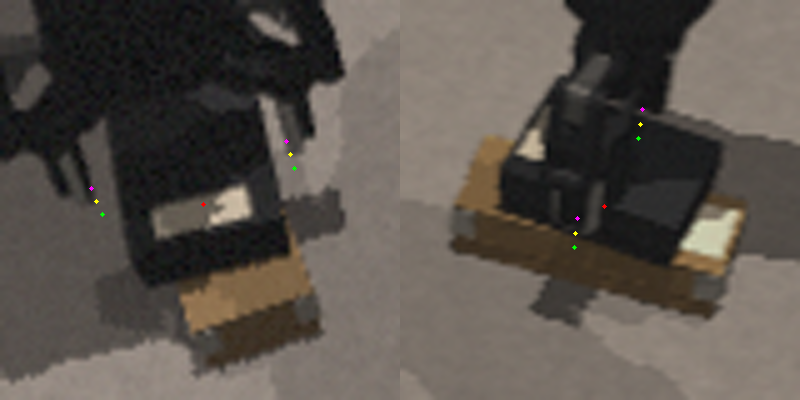

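View pics/wrist_p.png

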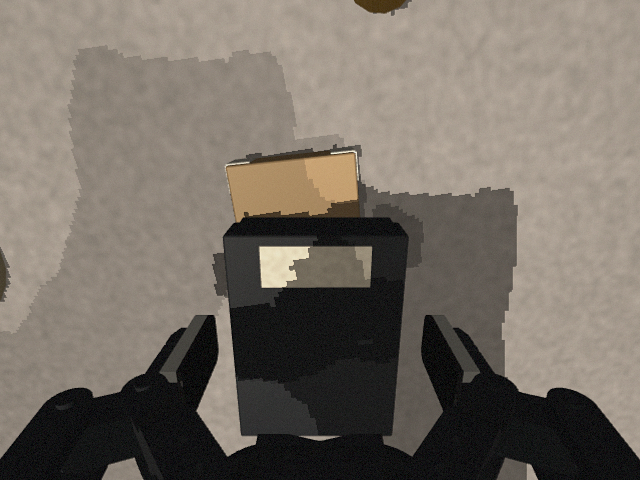

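Call:
{"api": "arm_command", "payload": {"series": [[78, [0, 0, 0], 0], [72, [0, 0, 0], 0], [66, [0, 0, 0], 0], [60, [0, 0, 0], 0], [57, [0, 0, 0], 0], [57, [0, 0, 0], 0], [57, [0, 0, 0], 0]], "squeeze": 45}}

```text
t: 24.28
eef_pos: [0.3921, -0.213, 0.0276]
tool_rot: [0.0, -0.649, 0.76, -0.0]
contact_force: [-1.8, 2.5, 8.7]
gripper_width: 0.76
```

Call:
{"api": "arm_command", "payload": {"series": [[57, [0, 0, -3], 0], [57, [0, 0, -7], 0], [57, [0, 0, -15], 0], [57, [0, 0, -30], 0], [57, [0, 0, -50], 0], [57, [0, 0, -70], 0], [57, [0, 0, -85], 0], [57, [0, 0, -85], 0]]}}

```text
t: 25.28
eef_pos: [0.3927, -0.2137, 0.1134]
tool_rot: [0.001, -0.649, 0.761, -0.001]
contact_force: [-0.5, 0.6, -3.0]
gripper_width: 0.764
```

```bash
python3 tipview.py q 66; python3 -c "
from h import *
go((.641,-.149,.112),-127)"
```

```text
now [ 0.3927 -0.2137  0.1134] yaw -99.02 t 25.275 q [ 0.59  0.26 -0.27  2.17  0.1   0.72 -1.47] g 0.764
d mm [  -6.7    5.5 -136.6] len 136.9 roll -0.157
now [ 0.3914 -0.213   0.1116] yaw -99.01 t 25.425 q [ 0.59  0.26 -0.27  2.17  0.1   0.72 -1.47] g 0.757
d mm [-102.3 -236.5   -0.6] len 257.7 roll 0.489
```

View pics/tips2_q.png

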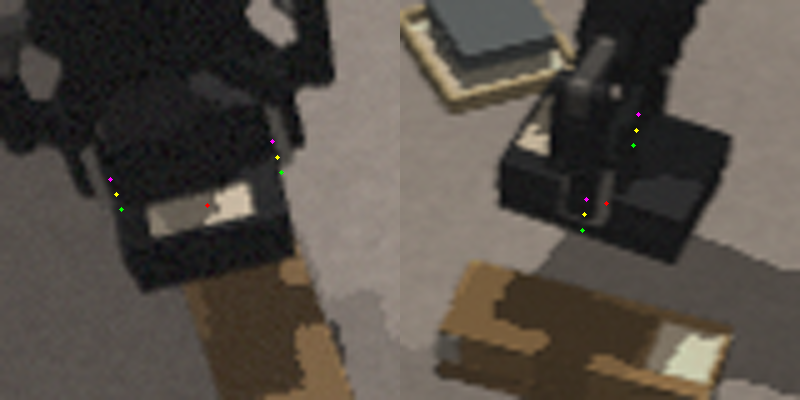

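View pics/wrist_q.png

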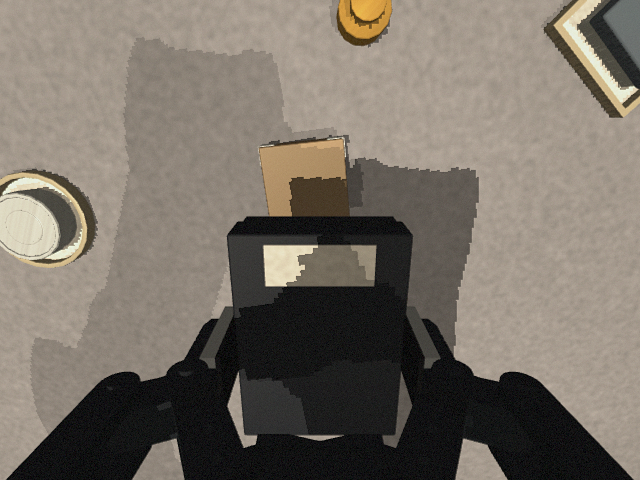

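Call:
{"api": "arm_command", "payload": {"series": [[57, [-8, -18, 0], 0.04], [57, [-25, -58, 0], 0.12], [57, [-45, -104, 0], 0.21], [57, [-65, -150, 0], 0.31], [57, [-84, -194, 0], 0.4], [57, [-97, -224, 0], 0.47], [57, [-102, -236, 0], 0.489], [57, [-102, -236, 0], 0.489]]}}

```text
t: 26.42
eef_pos: [0.6404, -0.1491, 0.1109]
tool_rot: [-0.001, -0.447, 0.895, 0.001]
contact_force: [0.1, 0.1, -2.8]
gripper_width: 0.762
```

```bash
python3 - <<'E'
from tray import *
go((.641,-.149,.000),-127)
im=read_camera("wrist"); cv2.imwrite("pics/wr.png",im)
E
```

```text
now [ 0.6404 -0.1491  0.1109] yaw -126.95 t 26.425 q [ 0.25  0.56 -0.16  1.68  0.11  0.91 -2.17] g 0.762
d mm [ -0.6  -0.6 110.9] len 110.9 roll 0.001
```

View pics/wr.png

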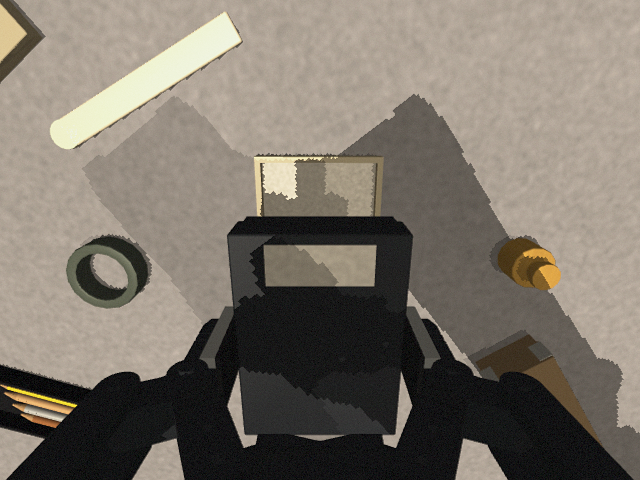

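```bash
python3 - <<'E'
from h import *
m=camera_model("wrist"); o,T=tool(); print(o['t'],o['eef_pos'])
f=lambda pts,z:(T.inv().apply(ray(m,pts,z)-o['eef_pos'])*1000).round(1)
print(f([(254,157),(383,157),(257,214),(382,214)],.011))
print("tape",f([(108,272),(150,272),(75,275)],.019))
print("lid",f([(228,236),(412,236),(244,434),(395,434)],.1109+.064-.0274))
E
```

```text
26.475 [ 0.63952158 -0.14984121  0.11106077]
[[-44.7 -58.4  99.9]
 [ 44.5 -58.4 100. ]
 [-45.  -17.7 100. ]
 [ 46.2 -17.7 100.1]]
tape [[-157.2   24.7   91.9]
 [-125.9   24.8   91.9]
 [-182.4   27.2   91.8]]
lid [[-31.4 -45.7 -36.6]
 [ 32.8 -45.6 -36.5]
 [-32.   44.  -36.4]
 [ 33.   44.2 -36.3]]
```

Call:
{"api": "arm_command", "payload": {"series": [[57, [0, 0, 30], 0], [57, [0, 0, 60], 0], [57, [0, 0, 82], 0], [57, [0, 0, 96], 0], [57, [0, 0, 103], 0], [57, [0, 0, 106], 0], [57, [0, 0, 106], 0]]}}

```text
t: 27.35
eef_pos: [0.6414, -0.1494, 0.0066]
tool_rot: [0.0, -0.446, 0.895, -0.0]
contact_force: [-0.0, -0.8, -2.9]
gripper_width: 0.758
```

```bash
python3 tipview.py s 66
```

```text
now [ 0.6414 -0.1494  0.0066] yaw -127.02 t 27.35 q [ 0.24  0.69 -0.14  1.73  0.14  0.73 -2.2 ] g 0.758
d mm [ 197.6  168.1 -243.6] len 355.9 roll -0.646
```

View pics/tips2_s.png

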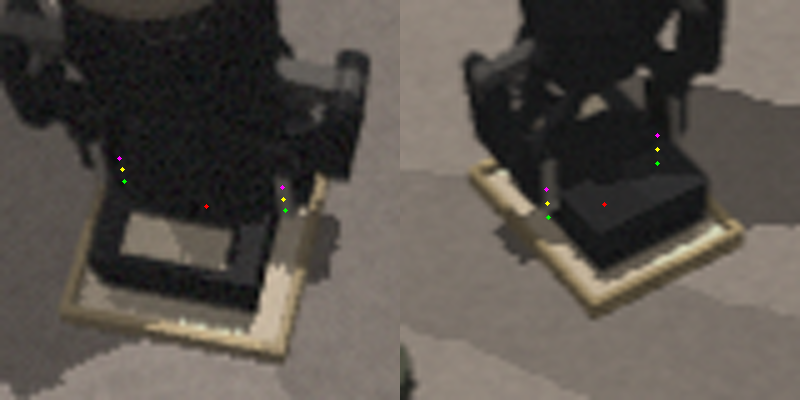

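View pics/wrist_s.png

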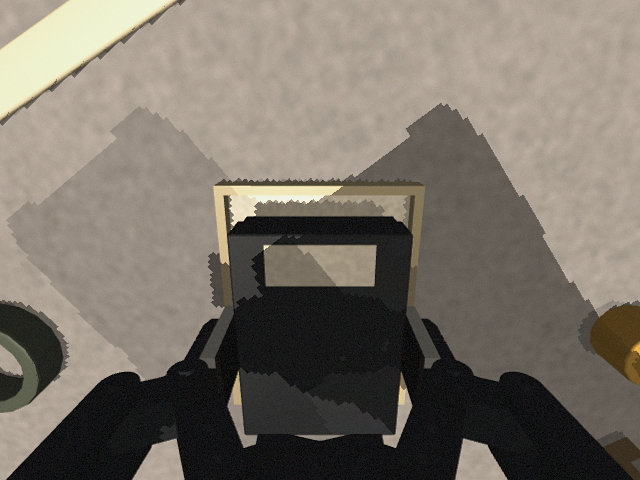

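Call:
{"api": "arm_command", "payload": {"series": [[57, [0, 0, 3], 0], [57, [0, 0, 6], 0], [57, [0, 0, 8.5], 0], [57, [0, 0, 9.5], 0], [57, [0, 0, 10], 0], [57, [0, 0, 10], 0]]}}

```text
t: 28.25
eef_pos: [0.6408, -0.1494, -0.0033]
tool_rot: [-0.0, -0.446, 0.895, 0.0]
contact_force: [-3.9, 0.2, 5.0]
gripper_width: 0.763
```

Call:
{"api": "arm_command", "payload": {"series": [[57, [0, 0, 0.4], 0], [57, [0, 0, 0.8], 0], [57, [0, 0, 0.8], 0]]}}

```text
t: 28.62
eef_pos: [0.6407, -0.1494, -0.0033]
tool_rot: [-0.0, -0.446, 0.895, 0.0]
contact_force: [-6.9, 1.1, 11.4]
gripper_width: 0.763
```

Call:
{"api": "arm_command", "payload": {"series": [[62, [0, 0, -0.6], 0], [65, [0, 0, -0.6], 0], [68, [0, 0, -0.6], 0], [72, [0, 0, -0.6], 0], [76, [0, 0, -0.6], 0], [80, [0, 0, -0.6], 0], [82, [0, 0, -0.6], 0], [82, [0, 0, -0.6], 0]]}}

```text
t: 29.62
eef_pos: [0.641, -0.1494, -0.0042]
tool_rot: [0.0, -0.446, 0.895, -0.0]
contact_force: [-0.6, -0.0, -0.2]
gripper_width: 0.962
```

Call:
{"api": "arm_command", "payload": {"series": [[82, [0, 0, -8], 0], [82, [0, 0, -25], 0], [82, [0, 0, -55], 0], [82, [0, 0, -95], 0], [82, [0, 0, -135], 0], [82, [0, 0, -160], 0], [82, [0, 0, -160], 0]]}}

```text
t: 30.5
eef_pos: [0.6428, -0.1497, 0.1597]
tool_rot: [0.003, -0.446, 0.895, -0.002]
contact_force: [1.2, 0.3, 0.1]
gripper_width: 0.961
```

```bash
python3 - <<'E'
from tray import *
go((.393,-.210,.160),-93)
go((.393,-.210,.160),87)
im=read_camera("wrist"); cv2.imwrite("pics/wt.png",im)
E
```

```text
now [ 0.6428 -0.1497  0.1597] yaw -127.03 t 30.5 q [ 0.25  0.51 -0.17  1.64  0.1   0.99 -2.16] g 0.961
d mm [198.6 163.1  -1.8] len 257.0 roll -0.594
now [ 0.6428 -0.1497  0.1597] yaw -127.03 t 30.5 q [ 0.25  0.51 -0.17  1.64  0.1   0.99 -2.16] g 0.961
d mm [198.6 163.1  -1.8] len 257.0 roll 2.548
```

View pics/wt.png

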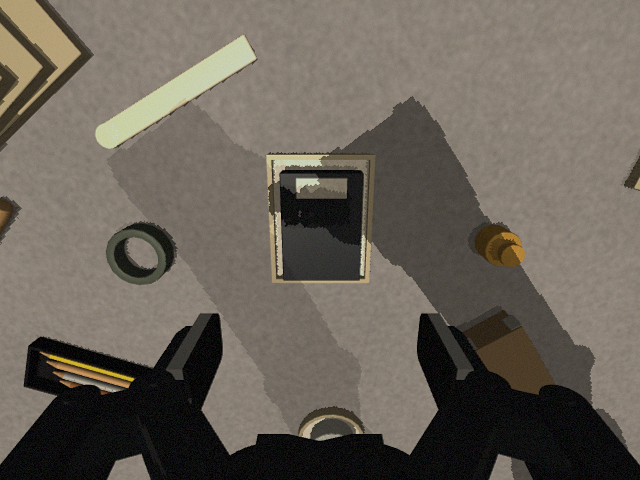

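Call:
{"api": "arm_command", "payload": {"series": [[82, [12, 10, 0], -0.1], [82, [40, 33, 0], -0.27], [82, [75, 62, 0], -0.44], [82, [112, 92, 0], -0.61], [82, [148, 122, 0], -0.78], [82, [178, 146, 0], -0.95], [82, [195, 160, 0], -1.12], [82, [198.5, 163, 0], -1.25]]}}

```text
t: 31.55
eef_pos: [0.3885, -0.21, 0.1548]
tool_rot: [0.0, 0.886, -0.464, -0.001]
contact_force: [0.4, 0.1, 1.0]
gripper_width: 0.961
```

Call:
{"api": "arm_command", "payload": {"series": [[82, [0, 0, 0], -0.17], [82, [0, 0, 0], -0.34], [82, [0, 0, 0], -0.51], [82, [0, 0, 0], -0.68], [82, [0, 0, 0], -0.85], [82, [0, 0, 0], -1.02], [82, [0, 0, 0], -1.16], [82, [0, 0, 0], -1.25]]}}

```text
t: 32.55
eef_pos: [0.3903, -0.2094, 0.1549]
tool_rot: [-0.001, 0.99, 0.143, -0.001]
contact_force: [0.3, 0.4, 0.0]
gripper_width: 0.96
```

```bash
python3 -c "
from h import *
go((.393,-.210,.160),87)"
```

```text
now [ 0.3903 -0.2094  0.1549] yaw 16.41 t 32.55 q [ 0.89  0.23 -0.6   2.12  0.17  0.85  0.47] g 0.96
d mm [ 2.4  1.4 -5.1] len 5.8 roll -1.232
```

Call:
{"api": "arm_command", "payload": {"series": [[82, [0, 0, 0], -0.17], [82, [0, 0, 0], -0.34], [82, [0, 0, 0], -0.51], [82, [0, 0, 0], -0.68], [82, [0, 0, 0], -0.85], [82, [0, 0, 0], -1.02], [82, [2, 1, 0], -1.16], [82, [2, 1, 0], -1.232]]}}

```text
t: 33.55
eef_pos: [0.3927, -0.2098, 0.155]
tool_rot: [-0.001, 0.725, 0.688, -0.0]
contact_force: [0.6, 0.6, 0.1]
gripper_width: 0.96
```

Call:
{"api": "arm_command", "payload": {"series": [[82, [0, 0, 0], 0]]}}

```text
t: 33.67
eef_pos: [0.3927, -0.2098, 0.1551]
tool_rot: [-0.001, 0.727, 0.687, -0.0]
contact_force: [0.0, 0.3, -0.6]
gripper_width: 0.96
```

```bash
python3 - <<'E'
from tray import *
go((.393,-.210,.160),87)
im=read_camera("wrist"); cv2.imwrite("pics/wu.png",im)
E
```

```text
now [ 0.3927 -0.2098  0.1551] yaw 86.76 t 33.675 q [ 1.07  0.27 -0.81  2.1   0.26  0.87  1.62] g 0.96
d mm [-0.2  0.3 -4.9] len 4.9 roll -0.004
```

View pics/wu.png

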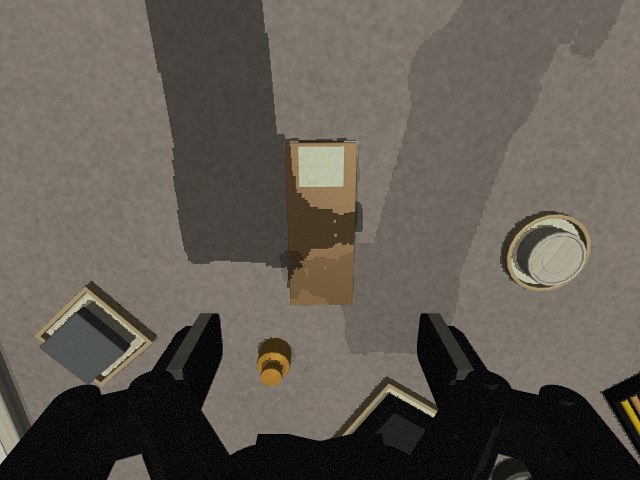

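```bash
python3 - <<'E'
from h import *
im=cv2.imread("pics/wu.png")
cv2.imwrite("pics/wuc.png",cv2.resize(im[120:320,220:420],None,fx=3,fy=3,interpolation=cv2.INTER_CUBIC))
m=camera_model("wrist")
p=ray(m,[(289.5,144),(357.5,144),(291,304),(353,304)],.034)[:,:2]*1000;print(p.round(1),p.mean(0))
for a,b in((0,1),(2,3),(0,2),(1,3)): d=p[b]-p[a]; print(np.linalg.norm(d),np.degrees(np.arctan2(d[1],d[0])))
go((*p.mean(0)/1000,-.004),87)
E
```

```text
[[ 326.4 -228.7]
 [ 329.3 -178.4]
 [ 459.3 -238.6]
 [ 462.4 -185.3]] [ 394.32362101 -207.74439011]
50.38711777665518 86.7052643453132
53.37927087938758 86.684355998971
133.297680842449 -4.274809261787286
133.2995613619153 -2.9886388721764416
now [ 0.3928 -0.2099  0.1552] yaw 86.71 t 33.725 q [ 1.07  0.27 -0.81  2.1   0.26  0.87  1.62] g 0.965
d mm [  2.1   1.6 159.2] len 159.2 roll -0.005
```

View pics/wuc.png

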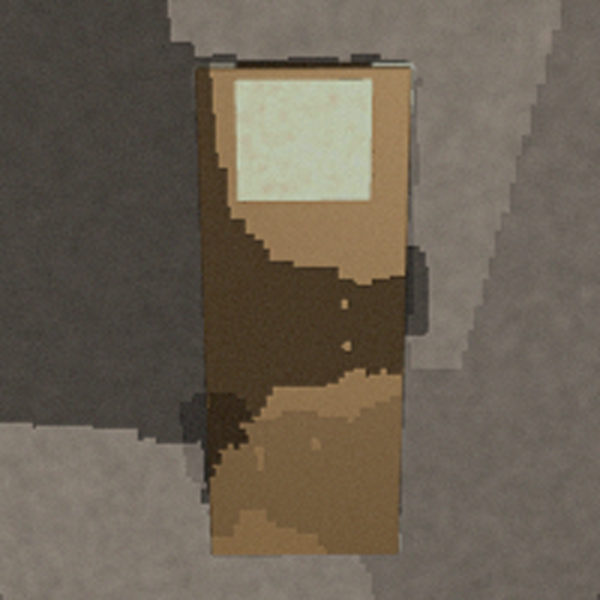

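Call:
{"api": "arm_command", "payload": {"series": [[74, [1.2, 1.6, 35], 0], [74, [1.2, 1.6, 75], 0], [74, [1.2, 1.6, 110], 0], [74, [1.2, 1.6, 135], 0], [74, [1.2, 1.6, 150], 0], [74, [1.2, 1.6, 158], 0], [74, [1.2, 1.6, 158], 0]]}}

```text
t: 34.6
eef_pos: [0.3952, -0.209, -0.0021]
tool_rot: [-0.0, 0.727, 0.687, -0.0]
contact_force: [0.1, -0.4, -0.2]
gripper_width: 0.866
```

```bash
python3 tipview.py v 74
```

```text
now [ 0.3952 -0.209  -0.0021] yaw 86.79 t 34.6 q [ 0.85  0.54 -0.61  2.21  0.59  0.55  1.31] g 0.866
d mm [   2.6   -7.4 -252.1] len 252.2 roll 3.086
```

View pics/tips2_v.png

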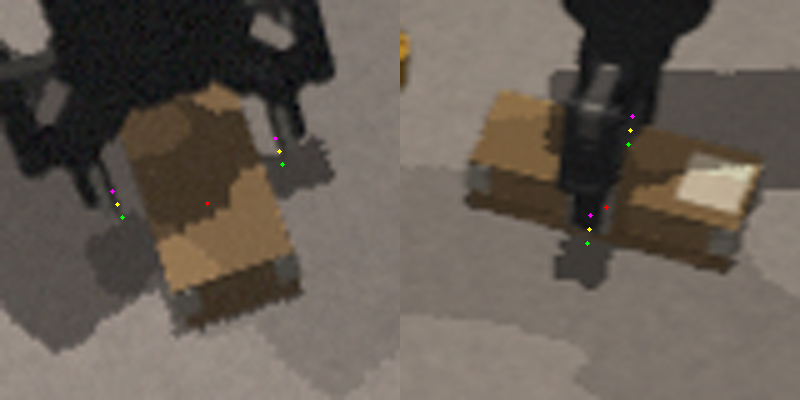

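View pics/wrist_v.png

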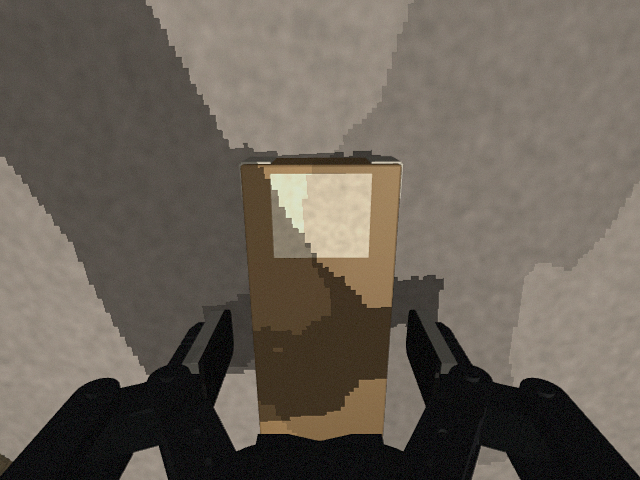

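Call:
{"api": "arm_command", "payload": {"series": [[66, [0, 0, 0], 0], [60, [0, 0, 0], 0], [54, [0, 0, 0], 0], [48, [0, 0, 0], 0], [45, [0, 0, 0], 0], [45, [0, 0, 0], 0], [45, [0, 0, 0], 0]], "squeeze": 60}}

```text
t: 35.62
eef_pos: [0.3953, -0.209, -0.0016]
tool_rot: [0.0, 0.727, 0.687, -0.0]
contact_force: [-1.2, 1.0, 8.7]
gripper_width: 0.622
```

Call:
{"api": "arm_command", "payload": {"series": [[45, [0, 0, -3], 0], [45, [0, 0, -7], 0], [45, [0, 0, -15], 0], [45, [0, 0, -30], 0], [45, [0, 0, -50], 0], [45, [0, 0, -75], 0], [45, [0, 0, -100], 0], [45, [0, 0, -100], 0]]}}

```text
t: 36.62
eef_pos: [0.3965, -0.2097, 0.0999]
tool_rot: [0.002, 0.727, 0.687, 0.0]
contact_force: [0.3, 0.0, -3.2]
gripper_width: 0.618
```

```bash
python3 tipview.py x 54; python3 -c "
from h import *
go((.5295,.408,.100),68)"
```

```text
now [ 0.3965 -0.2097  0.0999] yaw 86.78 t 36.625 q [ 1.    0.37 -0.77  2.15  0.37  0.75  1.51] g 0.618
d mm [   2.9   -8.1 -150.1] len 150.4 roll 3.085
now [ 0.3945 -0.209   0.0974] yaw 86.79 t 36.775 q [ 1.    0.37 -0.77  2.15  0.38  0.75  1.51] g 0.616
d mm [623.6 100.2  -2.6] len 631.6 roll 0.328
```

View pics/tips2_x.png

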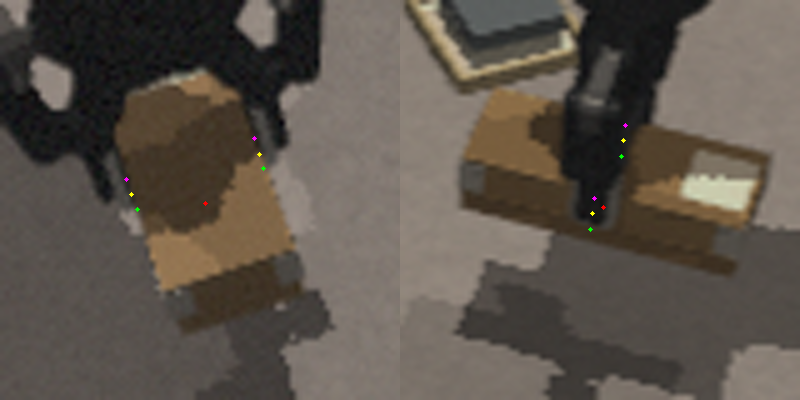

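View pics/wrist_x.png

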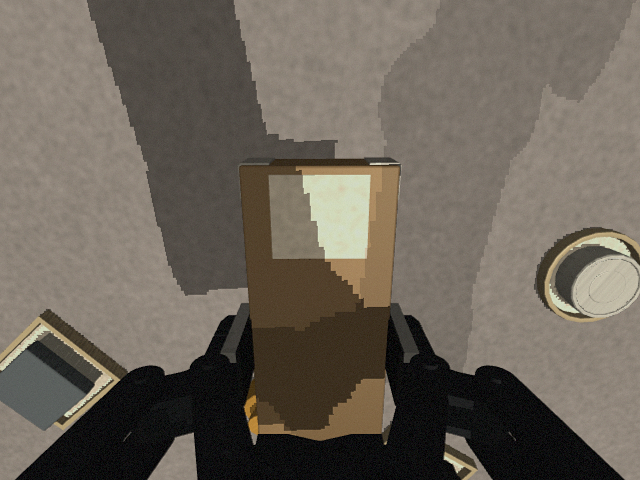

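Call:
{"api": "arm_command", "payload": {"series": [[45, [15, 5, 0], 0.01], [45, [45, 14, 0], 0.03], [45, [85, 27, 0], 0.05], [45, [130, 42, 0], 0.07], [45, [180, 57, 0], 0.1], [45, [230, 70, 0], 0.12], [45, [275, 82, 0], 0.145], [45, [312, 90, 0], 0.164]]}}

```text
t: 37.78
eef_pos: [0.5021, 0.0996, 0.0967]
tool_rot: [-0.001, 0.78, 0.626, -0.001]
contact_force: [0.4, -0.2, -1.5]
gripper_width: 0.615
```

```bash
python3 -c "
from h import *
go((.5295,.408,.100),68)"
```

```text
now [0.5021 0.0996 0.0967] yaw 77.45 t 37.775 q [ 0.29  0.47 -0.76  2.01  0.44  0.83  0.64] g 0.615
d mm [307.  -40.2  -3.2] len 309.7 roll 0.165
```

Call:
{"api": "arm_command", "payload": {"series": [[45, [40, -5, 0], 0.02], [45, [85, -11, 0], 0.045], [45, [135, -17.5, 0], 0.07], [45, [185, -24, 0], 0.1], [45, [235, -31, 0], 0.125], [45, [275, -36, 0], 0.15], [45, [300, -39, 0], 0.165], [45, [307, -40, 0], 0.165]]}}

```text
t: 38.78
eef_pos: [0.5288, 0.4074, 0.0963]
tool_rot: [-0.0, 0.828, 0.56, -0.001]
contact_force: [0.0, -0.2, -1.6]
gripper_width: 0.618
```

Call:
{"api": "arm_command", "payload": {"series": [[45, [0, 0, 0], 0], [45, [0, 0, 0], 0]]}}

```text
t: 39.02
eef_pos: [0.5307, 0.4038, 0.0973]
tool_rot: [0.001, 0.83, 0.558, -0.001]
contact_force: [-0.7, -0.5, -1.7]
gripper_width: 0.62
```

```bash
python3 - <<'E'
from tray import *
go((.5295,.408,.000),68)
im=read_camera("wrist"); cv2.imwrite("pics/wy.png",im)
E
```

```text
now [0.5307 0.4038 0.0973] yaw 67.87 t 39.025 q [-0.28  0.68 -0.67  1.64  0.49  1.    0.06] g 0.62
d mm [ 3.6 -2.7 97.3] len 97.4 roll -0.002
```

View pics/wy.png

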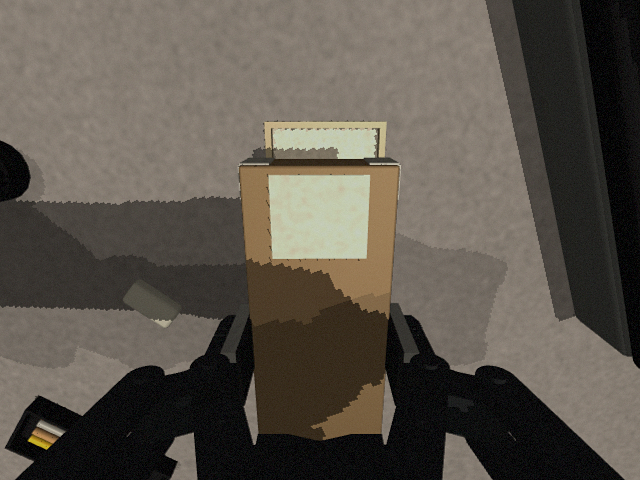

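```bash
python3 - <<'E'
from h import *
m=camera_model("wrist"); o,T=tool(); print(o['t'],o['eef_pos'])
f=lambda pts,z:(T.inv().apply(ray(m,pts,z)-o['eef_pos'])*1000).round(1)
print("rim",f([(263.5,122),(387,122),(265,155),(386,155)],.011))
print("lid",f([(240,166),(400,166),(257,434),(382,434)],.0973+.034+.0019))
print("blackbox",f([(575,320),(632,355)],.0), f([(575,320),(632,355)],.05))
print("eraser",f([(150,300)],.012))
E
```

```text
39.075 [0.53084177 0.40396171 0.09752026]
rim [[-36.1 -81.   86.5]
 [ 42.5 -81.   86.4]
 [-36.1 -60.4  86.5]
 [ 43.1 -60.5  86.4]]
lid [[-26.7 -69.  -35.7]
 [ 26.  -69.  -35.7]
 [-27.5  45.5 -35.6]
 [ 26.6  45.4 -35.7]]
blackbox [[204.   69.6  97.3]
 [258.9 102.8  97.2]] [[163.8  39.3  47.3]
 [207.9  66.   47.3]]
eraser [[-127.3   45.5   85.7]]
```

Call:
{"api": "arm_command", "payload": {"series": [[45, [3.5, 0, 25], 0], [45, [3.5, 0, 50], 0], [45, [3.5, 0, 70], 0], [45, [3.5, 0, 82], 0], [45, [3.5, 0, 87], 0], [45, [3.5, 0, 87], 0], [45, [3.5, 0, 87], 0]]}}

```text
t: 39.95
eef_pos: [0.5321, 0.4096, 0.0117]
tool_rot: [-0.0, 0.829, 0.559, 0.001]
contact_force: [-0.8, -0.1, -2.0]
gripper_width: 0.618
```

```bash
python3 tipview.py z 54
python3 - <<'E'
from h import *
o,T=tool();print(o['eef_pos'],yaw())
E
```

```text
now [0.5321 0.4096 0.0117] yaw 67.95 t 39.95 q [-0.33  0.79 -0.62  1.67  0.56  0.87  0.01] g 0.618
d mm [-624.3   97.7 -239.1] len 675.6 roll 2.757
[0.53196788 0.40937632 0.01154008] 67.94965325184022
```

View pics/tips2_z.png

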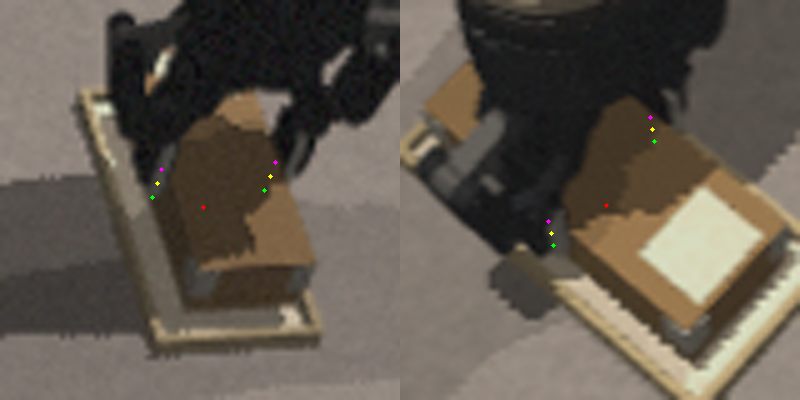

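View pics/wrist_z.png

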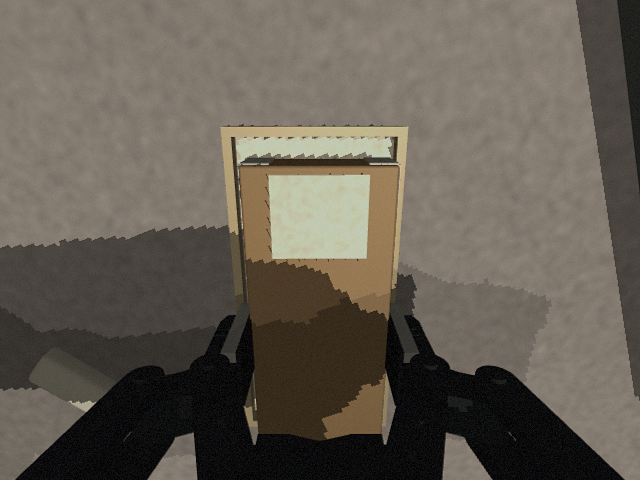

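```bash
python3 - <<'E'
from h import *
m=camera_model("wrist"); o,T=tool(); print(o['t'],o['eef_pos'])
f=lambda pts,z:(T.inv().apply(ray(m,pts,z)-o['eef_pos'])*1000).round(1)
print("rim",f([(221,127),(408,127),(229,215),(402,215)],.011))
print("lid",f([(240,166),(400,166),(247,300),(391,300)],.0117+.034+.0019))
E
```

```text
40.1 [0.53196788 0.40937632 0.01154008]
rim [[-41.1 -80.2   0.5]
 [ 36.1 -80.2   0.5]
 [-40.9 -42.7   0.5]
 [ 36.4 -42.7   0.6]]
lid [[-26.6 -69.  -36.1]
 [ 26.  -69.  -36.1]
 [-27.5 -19.7 -36.1]
 [ 26.2 -19.7 -36. ]]
```

Call:
{"api": "arm_command", "payload": {"series": [[45, [-2, 0, 1], 0], [45, [-2, 0, 4], 0], [45, [-2, 0, 7], 0], [45, [-2, 0, 8.5], 0], [45, [-2, 0, 9.5], 0], [45, [-2, 0, 9.5], 0]]}}

```text
t: 40.85
eef_pos: [0.5308, 0.4072, 0.0016]
tool_rot: [0.0, 0.829, 0.559, -0.0]
contact_force: [-1.6, -1.0, 3.0]
gripper_width: 0.617
```

Call:
{"api": "arm_command", "payload": {"series": [[45, [0, 0, 0.4], 0], [45, [0, 0, 0.8], 0], [45, [0, 0, 0.8], 0]]}}

```text
t: 41.22
eef_pos: [0.5308, 0.4072, 0.0015]
tool_rot: [0.0, 0.829, 0.559, 0.0]
contact_force: [-4.2, -3.9, 9.4]
gripper_width: 0.618
```

Contact; release and rise.

Call:
{"api": "arm_command", "payload": {"series": [[50, [0, 0, -0.6], 0], [54, [0, 0, -0.6], 0], [58, [0, 0, -0.6], 0], [62, [0, 0, -0.6], 0], [66, [0, 0, -0.6], 0], [70, [0, 0, -0.6], 0], [70, [0, 0, -0.6], 0], [70, [0, 0, -0.6], 0]]}}

```text
t: 42.22
eef_pos: [0.5309, 0.4072, 0.0011]
tool_rot: [-0.0, 0.829, 0.559, 0.0]
contact_force: [0.4, -0.3, -0.1]
gripper_width: 0.819
```

Call:
{"api": "arm_command", "payload": {"series": [[70, [0, 0, -8], 0], [70, [0, 0, -25], 0], [70, [0, 0, -55], 0], [70, [0, 0, -95], 0], [70, [0, 0, -140], 0], [70, [0, 0, -180], 0], [70, [0, 0, -200], 0], [70, [0, 0, -200], 0]]}}

```text
t: 43.22
eef_pos: [0.5314, 0.4078, 0.2028]
tool_rot: [-0.0, 0.829, 0.559, 0.001]
contact_force: [0.2, 0.4, -0.1]
gripper_width: 0.818
```

```bash
python3 - <<'E'
from h import *
for n in ("scene","side","wrist"): cv2.imwrite(f"pics/{n}_end.png",read_camera(n))
print(status.get_obs()['t'])
E
```

```text
43.375
```

View pics/scene_end.png

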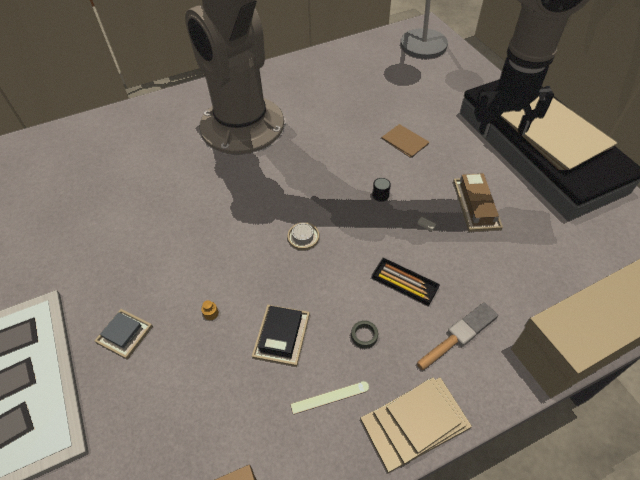

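View pics/side_end.png

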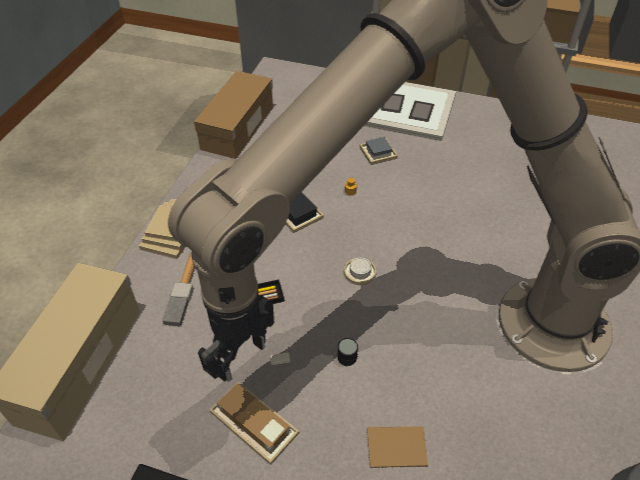

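View pics/wrist_end.png

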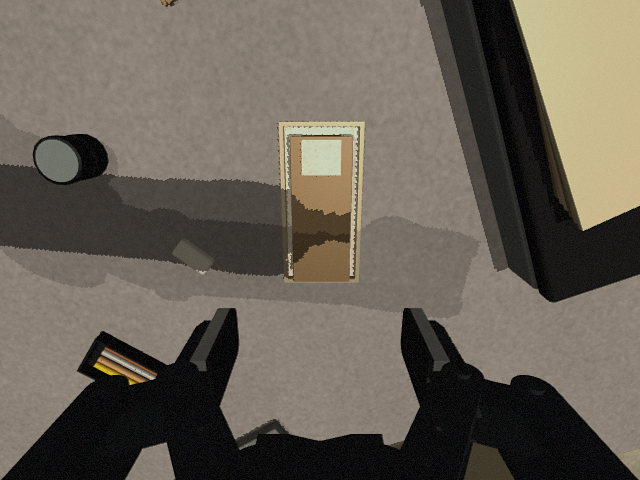

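```bash
python3 - <<'E'
from h import *
m=camera_model("wrist"); o,T=tool()
f=lambda pts,z:(T.inv().apply(ray(m,pts,z)-o['eef_pos'])*1000).round(1)
print("rim",f([(278,122),(365,122),(284,282),(358,282)],.011))
print("lid",f([(289,136),(355,136),(292,281),(351,281)],.037))
for n in("scene","side"):
    a=cv2.cvtColor(cv2.imread(f"pics/{n}0.png"),6);b=cv2.cvtColor(cv2.imread(f"pics/{n}_end.png"),6)
    u,v=((381,189) if n=="scene" else (347,351))
    t=a[v-14:v+14,u-12:u+12]; r=cv2.matchTemplate(b[v-24:v+24,u-22:u+22],t,cv2.TM_CCOEFF_NORMED); print(n,cv2.minMaxLoc(r)[1],cv2.minMaxLoc(r)[3])
E
```

```text
rim [[-37.8 -79.4 188.4]
 [ 40.7 -79.4 188.2]
 [-37.5  79.4 188.2]
 [ 39.9  79.3 188. ]]
lid [[-26.1 -68.6 162.4]
 [ 29.6 -68.6 162.2]
 [-26.9  65.9 162.2]
 [ 30.   65.9 162.1]]
scene 0.9372372627258301 (10, 10)
side 0.8326613903045654 (10, 10)
```

```bash
python3 -c "
from station import bot; print(bot.hand_in())"
```

```text
the job is handed in; nothing more can be done
None
```

I took the pile apart from the top and set the film tin, slide box, plate box and negative box flat and right way up in their own trays, finishing at 43 s of the 125 s allowed. I then handed the job in; it gave no verdict.

- **Placing:** I lowered each box slowly until the contact force showed it was down, at most about 30 N, then opened the fingers.
- **Trays:** The last pictures show every box inside its tray walls. Only the negative box was measured after release: it is centred to about 1.5 mm, and the length and width measured at its lid's height are right, so it sits flat. The other three I checked for centring just before release and only by eye afterwards.
- **Loupe:** It had not moved by a whole pixel in the scene or side camera.
- **Disagreement:** The images put the open or part-closed fingertips about 15–30 mm behind the reported TCP, not 17 mm ahead as stated. I set the grasp heights from the images, and the first touch with each tray floor came within about 1 mm of what that predicted.

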